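# Blow out salvaged heat sinks in the clamped tray and tip them into the bin

### The job

Put all the loose blue heat sinks from the bench into the steel tray on its pad, then swing the toggle clamp over centre until its foot is fully down on the tray's tab. Pick up the cordless air duster and hold it steady for a good second with its nozzle slanting down and aimed at the middle of the tray from 5 to 12 cm away, lay it back flat on its mat the way it was, and swing the clamp fully back open. Then lift the tray, tip the heat sinks off its open mouth into the grey bin so that all of them end up there, and set the empty tray back squarely on its pad as it stood; leave the tweezers, magnifier, soldering tip and board holder alone.

Things in the scene. Friction and masses are not known exactly. Their poses are not given: they have to be found in the camera images.
- fixture: fixed fixture: steel base plate 6 mm thick (x -105 to 80, y -73 to 152 mm) with a black rubber pad 150 x 104 mm, pad top 9 mm above the bench. Origin on the bench under the tray's place (tray origin at 0, 0, 9 mm); +x is the side the tray's mouth looks to (roughly world +y, robot's left), +y the side where the clamp stands (roughly towards the robot), z up
- clamp (a joint): toggle clamp hinge, rad: 0 closed (bar level over the tab; stops near 0.03 on it), 2.0 fully open (bar upright, leaning 25 degrees away from the tray). Its top-heavy arm (0.1 N m) tips over centre: below 0.95 it falls shut on the tab, above 0.95 it falls open. Closed fingertips suffice (about 3 N): push the bar's back towards the tray to close, push the upright handle away from the tray to open
- clamp_pivot (a point): fixed pivot of the clamp, at (12, 115, 55) mm in the fixture's frame (z from the bench). The arm swings in the fixture's y-z plane. The post below is 36 mm (x) by 30 mm (y), its top 11 mm below the pivot
- clamp_bar_tip (a point): free end of the clamp's steel bar, on its centre line, 72 mm from the pivot; bar 18 mm wide (fixture x), 12 mm thick; its rubber-tipped foot, 16 mm diameter, stands 59 mm from the pivot and reaches 25 mm below the bar's centre line when closed
- clamp_handle_tip (a point): free end of the clamp's round handle (12 mm thick, with a black ball of 24 mm diameter centred 80 mm from the pivot), 85 mm from the pivot, at 85 degrees to the bar: upright when the clamp is closed; pointing away from the tray, 20 degrees below level, when open
- clamp_foot (a point): underside of the clamp's rubber foot; closed, it rests on the tray's tab, which is 40 x 16 x 4 mm on the outside of the tray's +y wall (tray x -8 to 32 mm, top 22 mm above the tray's underside)
- tray: loose polished steel tray, 0.25 kg, on the fixture's pad, axes as the fixture's; origin: centre of underside. Floor x -64 to 62 mm, 3 mm thick; 4 mm walls 22 mm high at back (-x, inside face x = -60) and sides (inside y -45 to 45); open lipless mouth at +x. Upright dark fin handle behind the back wall: 8 mm thick (y), x -96 to -64, top at 52 mm. Heat sinks slide off at about 20 degrees of tilt
- tray_middle (a point): the point to aim at: middle of the tray, 5 mm above its floor (8 mm above the underside)
- tray_mouth (a point): middle of the mouth's edge, on the floor at x = 62 mm in the tray's frame
- sink_a: loose blue anodised finned aluminium heat sink, a block 28 x 28 x 16 mm, 25 g, lying flat on the bench, fins up; origin at the centre of its underside, z up. Two or three of the four are present in a run
- sink_b: loose blue anodised finned aluminium heat sink, a block 28 x 28 x 16 mm, 25 g, lying flat on the bench, fins up; origin at the centre of its underside, z up. Two or three of the four are present in a run
- sink_c: loose blue anodised finned aluminium heat sink, a block 28 x 28 x 16 mm, 25 g, lying flat on the bench, fins up; origin at the centre of its underside, z up. Two or three of the four are present in a run
- sink_d: loose blue anodised finned aluminium heat sink, a block 28 x 28 x 16 mm, 25 g, lying flat on the bench, fins up; origin at the centre of its underside, z up. Two or three of the four are present in a run
- bin: fixed open grey plastic bin, 170 x 170 mm, 60 mm high, 4 mm walls and floor; origin at the centre of its underside, on the bench
- mat: fixed black rubber mat of the duster, 220 x 100 x 4 mm, long along its x, top 4 mm above the bench; origin at the centre of its underside
- duster: loose cordless air duster lying on its mat, 0.28 kg: black body 150 mm long (x = -75 to 75 mm), 38 mm wide (y), 40 mm high (z), with an aluminium nozzle of 18 mm diameter from x = 75 to 115 mm; origin at the centre of the body's underside, +x towards the nozzle (at the start roughly world -y, to the robot's right), z up
- duster_nozzle (a point): tip of the nozzle, (115, 0, 20) mm in the duster's frame, axes as the duster's: it blows along +x
- tweezers: bystander: loose curved steel tweezers, 120 mm long, 6 mm high, lying near the robot's left; leave alone
- magnifier: bystander: loose grey plastic hand magnifier, lens 76 mm across, handle 90 mm, 12 mm high, lying beyond the bin and fixture; leave alone
- solder_tip: bystander: loose copper soldering tip standing upright, 13 mm diameter, 40 mm high, beyond the bin to the left; leave alone
- holder: bystander: fixed steel circuit board holder with brass thumb screw gripping a green logic board, base 110 x 150 mm, 47 mm high in all; beyond the fixture to the right
Not all that is in view belongs to the job. What is shaped like the tray but red is not meant.

How it is judged:
By the outcome, as a careful person would: the job done as asked, in the order asked, and still so for the second after the job is handed in, with the robot touching nothing.
Of sink_a, sink_b, sink_c, sink_d only 2 to 3 are there at a start; the rules pass over those that are not, and their reading is None.
At some moment in a run one of sink_a, sink_b, sink_c, sink_d may be knocked a few centimetres aside while the robot is not near it.
It also fails if it takes over 210 s, if anything falls off the work surface, if the arm or the gripper's body presses on something with over 40 N, if the wrist force passes 120 N, or if a joint passes its speed limit or range.

### The arm

A 7-joint arm with a two-finger parallel gripper is mounted at the origin on the work surface. World frame = base frame: x ahead of the robot, y to its left, z up, the work surface at z = 0. Lengths are in m, angles in rad, forces in N, time in s.
With the tool pointing down it reaches from about 0.4 to 0.85 m from the base axis. Payload 4.5 kg.
Tool frame: the origin (TCP) lies at the very end of the fingers, on their centre line; the grasp point (between the pads) lies 19 mm behind it; z points along the fingers, y is the line along which they close (so a half turn about z gives the same grasp; the last joint's range is limited). The gripper opens to 88 mm and grips with 3 to 60 N. Pads are 18 mm wide; open, the fingers measure 123 mm over their backs; the gripper's body (75 mm by 187 mm) begins 45 mm behind the grasp point.
Start: joints at [1.223, 0.689, -0.195, 1.565, 0.157, 0.902, -0.215], TCP at [0.233, -0.58, 0.239] pointing down, gripper open.
Joint ranges: [-3.01, 3.01], [-0.46, 2.08], [-1.47, 1.51], [0.13, 2.56], [-1, 4.14], [0.04, 2.09], [-2.66, 2.66]. Speed limits (rad/s): [2.57, 2.57, 3.14, 3.14, 3.14, 3.14, 3.14].

### API

Orientations are given as a unit quaternion [x, y, z, w].
In Python, from plant import r gives the robot as it stands. The module is installed in compiled form; this text tells all that it offers.
- The arm moves only by the shell command python3 -m pendant 'ROWS' [FORCE]. ROWS is JSON, one flat list of numbers, 7 for each row, row after row: the opening, from 0 (shut) to 1 (fully open), then the shift along the tool's x, y, z scaled (see below), then the turn, a rotation vector about the tool's x, y, z scaled (see below). A call has 1 to 12 rows; each row is the pose to reach, as a shift and turn from the pose commanded when the call began, along the tool's axes at that moment; what a row does not reach only later rows make up. The controller multiplies each number of a shift by 0.15 m and each number of a turn by pi/2 rad. A row lasts 1/10 s, in which the tool goes at most 50 mm and 8.59 degrees, less where a joint would pass 70% of its speed; a pose out of reach is approached as far as the arm can. A call with a number of a shift or a turn outside -1 to 1 is refused whole. A call with a gripper value outside its range is refused whole. The fingers move at their own pace and stop on an object; FORCE is the grip in N (left out, the last holds). Time passes only in rows, so rows that repeat a pose let the fingers close. It gives the time, the measured TCP pose, the force, the opening and the grip force at its end, in the units of the state.
- r.get_state(): the state, without advancing time (a new reading comes with each control period).
- r.snapshot(name): name is "scene" or "top" or "wrist"; returns a dict with "img" (400x640x3 uint8, red, green, blue), "mtx" (3x3 intrinsics, pixels), "cam_to_world" (4x4, takes a point from camera to world coordinates). Camera axes: x right, y up, looking along -z (the intrinsics and any distortion apply to the point x, -y, -z); pixel columns grow to the right and rows downward; lengths in m; the calibration is good to about 2 mm. A picture is of the moment at which its call begins. There is no depth.
- r.finish_job(): hands the job in; it is judged then, once.
The state is a dict: "clock": time; "q": joint angles; "qd": joint speeds; "joint_torque": joint torques, N m; "tool_pos": TCP position; "eef_rot": TCP orientation; "contact_force": force on the tool from outside, world axes, zero at the start; "moment": the same for the moment, N m; "opening": opening from 0.0 (shut) to 1.0 (fully open); "finger_force": force on a finger pad.
Only numpy, scipy, OpenCV 4.12 (cv2) and the standard library are available. Lean on these libraries where they do the work, as an engineer would, in place of code of your own. Each camera call takes 0.05 s, during which the arm holds its last target. There are 200 camera calls.

## Working session

There is one attempt and no reset: what is moved stays moved. The work goes in short steps, Python scripts to look and compute and a shell command to move; the robot and the scene stay as the last step left them, time stands still between calls to the robot, and variables do not carry over. Pictures are saved under pics/ and viewed, at most 14 in all, crops included, and the job is handed in when it is done.

```bash
mkdir -p pics; cat > h.py <<'E'
import numpy as np, cv2
from scipy.spatial.transform import Rotation as R
from plant import r
def snap(n,save=None):
    s=r.snapshot(n)
    if save: cv2.imwrite('pics/'+save+'.png',s['img'][:,:,::-1])
    return s
def ray(s,uv):
    K=np.array(s['mtx']);T=np.array(s['cam_to_world'])
    d=np.linalg.inv(K)@np.array([uv[0],uv[1],1.]);d=np.array([d[0],-d[1],-d[2]])
    return T[:3,3],T[:3,:3]@d
def onz(s,uv,z):
    o,d=ray(s,uv);return o+d*(z-o[2])/d[2]
def proj(s,p):
    K=np.array(s['mtx']);T=np.array(s['cam_to_world'])
    c=T[:3,:3].T@(np.array(p)-T[:3,3]);c=np.array([c[0],-c[1],-c[2]]);c=K@c;return c[:2]/c[2]
def st():
    s=r.get_state();return np.array(s['tool_pos']),R.from_quat(s['eef_rot']),s
def to(p,rot=None):
    "row numbers from current pose to world pose"
    q,Q,s=st();d=Q.inv().apply(np.array(p)-q)/0.15
    w=np.zeros(3) if rot is None else (Q.inv()*rot).as_rotvec()/(np.pi/2)
    print('row',np.round(d,3),np.round(w,3))
E
python3 - <<'E'
from h import *
for n in('scene','top'):
    s=snap(n,n+'0');print(n,np.round(s['mtx'],1).tolist(),np.round(s['cam_to_world'],3).tolist())
p,Q,s=st();print(p,Q.as_matrix().round(3),s)
E
```

```text
scene [[488.5, 0.0, 328.2], [0.0, 488.5, 198.8], [0.0, 0.0, 1.0]] [[-0.609, -0.45, 0.654, 1.412], [0.793, -0.36, 0.491, 0.627], [0.015, 0.817, 0.576, 0.868], [0.0, 0.0, 0.0, 1.0]]
top [[424.9, 0.0, 323.7], [0.0, 424.9, 200.4], [0.0, 0.0, 1.0]] [[0.005, 0.991, -0.133, 0.39], [-1.0, 0.005, -0.0, -0.049], [0.0, 0.133, 0.991, 1.322], [0.0, 0.0, 0.0, 1.0]]
[ 0.23261953 -0.57947577  0.23799256] [[ 0.928  0.373 -0.001]
 [ 0.373 -0.928  0.002]
 [-0.    -0.002 -1.   ]] {'clock': 0.1, 'q': array([ 1.22280734,  0.68989783, -0.19455294,  1.56623983,  0.15731383,
        0.90252467, -0.21510281]), 'qd': array([ 6.49243669e-04, -2.28920656e-03,  7.85725057e-04, -3.37449523e-03,
        5.51901064e-05, -1.87622382e-03,  4.07908576e-04]), 'joint_torque': array([-3.75366726e-03, -5.28495455e+01, -1.27161842e+00, -1.53835684e+01,
       -5.25177957e-02,  2.01499817e-03,  5.05458127e-05]), 'tool_pos': array([ 0.23261953, -0.57947577,  0.23799256]), 'eef_rot': array([ 9.81824373e-01,  1.89789883e-01, -2.15540749e-04, -8.09225044e-04]), 'contact_force': array([-0.54083307, -0.7393669 ,  0.09653148]), 'moment': array([-0.00266397, -0.00304016, -0.00099045]), 'finger_force': 0.0, 'opening': 0.9999617440678213}
```

View pics/top0.png

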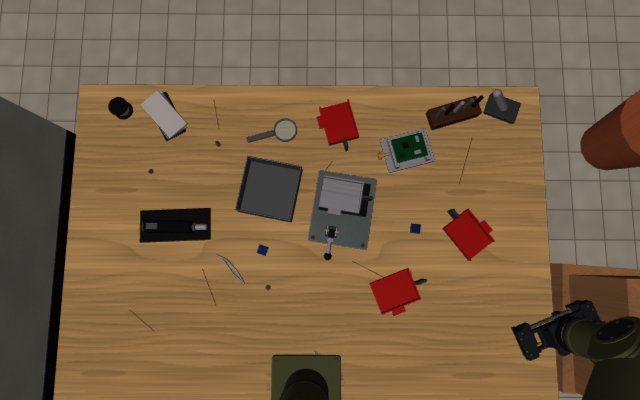

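View pics/scene0.png

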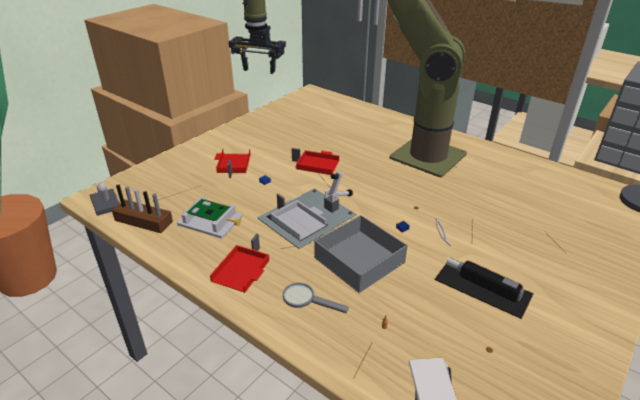

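The top view shows sinks at (263,250) and (415,229), the tray at (343,195) with its clamp at (330,235), the bin at (269,189) and the duster on its mat at (175,225). The scene view shows the same two sinks.

```bash
python3 - <<'E'
from h import *
s=snap('top');im=s['img'];cv2.imwrite('pics/c1.png',cv2.resize(im[140:300,125:445,::-1],None,fx=2.5,fy=2.5,interpolation=cv2.INTER_CUBIC))
for n in('top','scene'):
    s=snap(n);hsv=cv2.cvtColor(s['img'],cv2.COLOR_RGB2HSV)
    m=cv2.inRange(hsv,(105,120,30),(125,255,255))
    k,l,stt,c=cv2.connectedComponentsWithStats(m)
    for i in range(1,k):
        if stt[i,4]>15:
            rc=cv2.minAreaRect(np.argwhere(l==i)[:,::-1].astype(np.float32))
            print(n,c[i],stt[i,4],onz(s,c[i],.016 if n=='top' else .010).round(4),rc)
E
```

```text
top [415.12676056 227.98591549] 71 [ 0.4812 -0.3305  0.016 ] ((415.0, 228.0), (8.0, 8.0), 90.0)
top [262.35714286 249.41428571] 70 [0.4133 0.1377 0.016 ] ((262.2000427246094, 249.4000244140625), (8.22192096710205, 8.221921920776367), 18.434947967529297)
scene [264.47368421 179.56140351] 57 [ 0.4813 -0.3298  0.01  ] ((264.5, 179.5000457763672), (6.7082037925720215, 9.391485214233398), 63.43495178222656)
scene [402.35526316 226.17105263] 76 [0.4137 0.142  0.01  ] ((402.0000305175781, 226.0), (9.899494171142578, 8.485280990600586), 45.0)
```

View pics/c1.png

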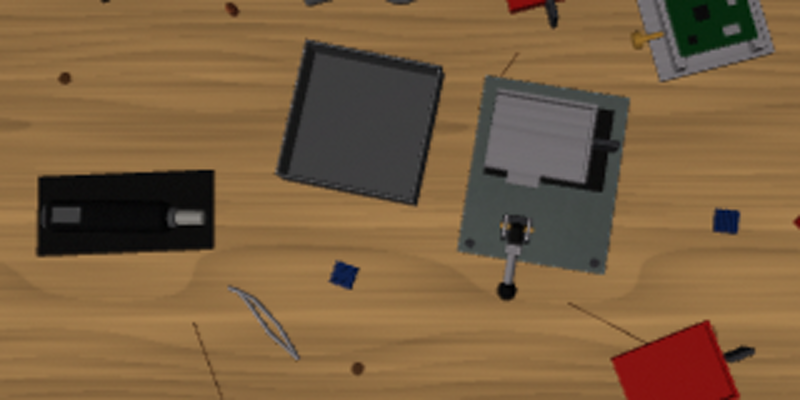

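```bash
cat >> h.py <<'E'
def fit(A,B):
    A=np.array(A,float);B=np.array(B,float)[:,:2];a=A-A.mean(0);b=B-B.mean(0)
    th=np.arctan2((a[:,0]*b[:,1]-a[:,1]*b[:,0]).sum(),(a*b).sum())
    M=np.array([[np.cos(th),-np.sin(th)],[np.sin(th),np.cos(th)]]);t=B.mean(0)-M@A.mean(0)
    return t,th,np.linalg.norm((A@M.T+t)-B,axis=1)
E
python3 - <<'E'
from h import *
s=snap('top');im=s['img']
c=lambda l,z:[onz(s,(u/2.5+125-.3,v/2.5+140-.3),z) for u,v in l]
print('fixt',fit(np.array([[80,-73],[-105,-73],[-105,152],[80,152]])/1e3,c([(487,76),(629,98),(605,273),(459,250)],.006)))
# bin: x to world +y similarly
print('bin',fit(np.array([[85,-85],[-85,-85],[-85,85],[85,85]])/1e3,c([(307,40),(442,67),(416,204),(278,177)],.06)))
# mat: x -> world -y (image right), y-> world +x (up)
print('mat',fit(np.array([[-110,50],[110,50],[110,-50],[-110,-50]])/1e3,c([(38,177),(213,170),(214,248),(39,255)],.004)))
print('dust tip,tail',np.round(c([(204,217.5),(43,216)],.024),4))
hsv=cv2.cvtColor(im,cv2.COLOR_RGB2HSV)
def big(y,x): 
    return cv2.resize(im[y[0]:y[1],x[0]:x[1],::-1],(400,400*(y[1]-y[0])//(x[1]-x[0])),interpolation=cv2.INTER_NEAREST)
m=cv2.inRange(im[165:255,305:385],(105,105,105),(255,255,255))
t=big((165,245),(305,385));d=big((200,250),(135,215))
sc=snap('scene')['img'];e=cv2.resize(sc[165:245,255:355,::-1],(400,320),interpolation=cv2.INTER_NEAREST);f=cv2.resize(sc[250:320,430:540,::-1],(400,254),interpolation=cv2.INTER_NEAREST)
o=np.zeros((580,800,3),np.uint8);o[:400,:400]=t[:400];o[:250,400:]=d[:250];o[255:575,400:]=e
cv2.imwrite('pics/c2.png',o)
E
```

```text
fixt (array([ 0.58079327, -0.10184425]), np.float64(1.4217787492450107), array([0.00241881, 0.00290537, 0.00207569, 0.0024614 ]))
bin (array([0.59544803, 0.11582376]), np.float64(1.3878413165191288), array([0.00099105, 0.00224367, 0.00028857, 0.00167274]))
mat (array([0.48862522, 0.41223639]), np.float64(-1.5223424842960018), array([0.00107971, 0.00238663, 0.00155936, 0.00323197]))
dust tip,tail [[0.4813 0.3096 0.024 ]
 [0.4821 0.5066 0.024 ]]
```

View pics/c2.png

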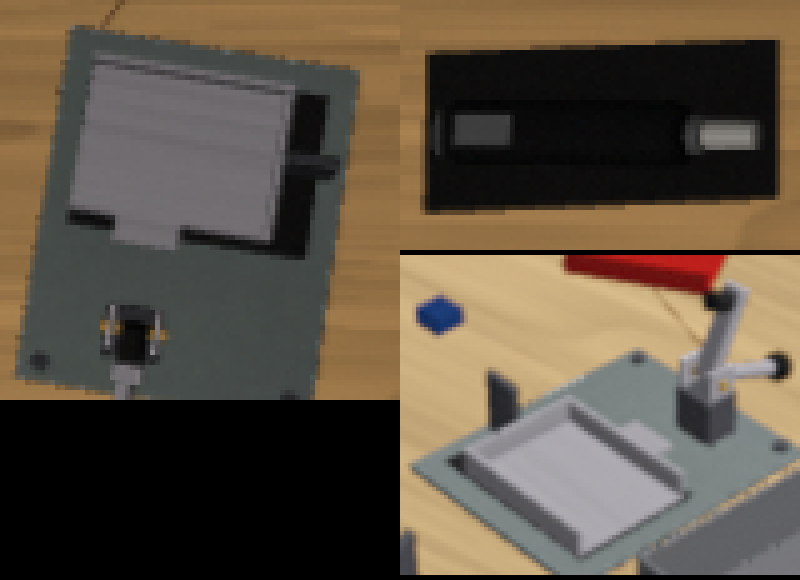

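Both cameras agree on the two sinks. In the crop, the fixture and tray are turned about 8°, the clamp is open, and the duster's nozzle points right. I'm starting with the right-hand sink.

```bash
cat >> h.py <<'E'
FO=np.array([0.5808,-0.1018]);FT=1.4218
def fx(x,y,z):
    c,s_=np.cos(FT),np.sin(FT);return np.array([FO[0]+(c*x-s_*y)/1e3,FO[1]+(s_*x+c*y)/1e3,z/1e3])
def infx(p):
    d=np.array(p[:2])-FO;c,s_=np.cos(FT),np.sin(FT);return np.array([c*d[0]+s_*d[1],-s_*d[0]+c*d[1],p[2]])*1e3
def down(yawdeg):
    return R.from_euler('z',yawdeg,degrees=True)*R.from_matrix([[1,0,0],[0,-1,0],[0,0,-1]])
def plan(*wps):
    "wps: (pos,rot|None) in turn; prints one row of numbers per leg, relative to preceding pose"
    p,Q,s=st();print('at',p.round(4),'clock',round(s['clock'],1))
    for w,rot in wps:
        rot=Q if rot is None else rot
        d=Q.inv().apply(np.array(w)-p)/.15;v=(Q.inv()*rot).as_rotvec()/(np.pi/2)
        n=max(np.linalg.norm(d)*.15/.05,np.linalg.norm(v)*90/8.59)
        print(np.round(d,3).tolist(),np.round(v,3).tolist(),'rows>=%.1f'%n);p,Q=np.array(w),rot
E
python3 - <<'E'
from h import *
plan(([.36,-.46,.2],down(0)),([.46,-.33,.13],None))
E
```

```text
at [ 0.2329 -0.5799  0.2386] clock 0.3
[1.084, -0.426, 0.257] [-0.0, 0.0, 0.243] rows>=3.6
[0.667, -0.867, 0.467] [0.0, 0.0, 0.0] rows>=3.6
```

```bash
python3 -m pendant '[1,0.9,-0.36,0.26,0,0,0.243,1,0.9,-0.36,0.26,0,0,0.243,1,0.9,-0.36,0.26,0,0,0.243,1,0.9,-0.36,0.26,0,0,0.243,1,0.9,-0.36,0.26,0,0,0.243,1,0.9,-0.36,0.26,0,0,0.243]'; python3 -m pendant '[1,0.84,-0.9,0.4,0,0,0,1,0.84,-0.9,0.4,0,0,0,1,0.84,-0.9,0.4,0,0,0,1,0.84,-0.9,0.4,0,0,0,1,0.84,-0.9,0.4,0,0,0,1,0.84,-0.9,0.4,0,0,0]'
python3 - <<'E'
from h import *
p,Q,_=st();print(p,Q.as_matrix().round(3))
s=snap('wrist','w1');T=s['cam_to_world'];print(Q.inv().apply(T[:3,3]-p).round(3),(Q.inv().as_matrix()@T[:3,:3]).round(3),s['mtx'])
hsv=cv2.cvtColor(s['img'],cv2.COLOR_RGB2HSV);m=cv2.inRange(hsv,(105,120,30),(125,255,255))
k,l,stt,c=cv2.connectedComponentsWithStats(m)
for i in range(1,k):
    if stt[i,4]>100:
        rc=cv2.minAreaRect(np.argwhere(l==i)[:,::-1].astype(np.float32))
        b=np.array([onz(s,x,.016) for x in cv2.boxPoints(rc)]);print(stt[i],rc,b.mean(0).round(4),b.round(4)[:,:2].tolist(),np.degrees(np.arctan2(*(b[1]-b[0])[1::-1])))
E
```

```text
clock: 0.95
tool_pos: [0.337, -0.4808, 0.2]
eef_rot: [1.0, -0.001, -0.0, 0.001]
contact_force: [-0.1, -1.1, -0.2]
opening: 1.001
finger_force: 0.0
clock: 1.55
tool_pos: [0.4638, -0.3454, 0.1397]
eef_rot: [1.0, 0.0, -0.0, 0.0]
contact_force: [-0.6, -0.3, 0.0]
opening: 0.999
finger_force: 0.0
[ 0.46382546 -0.34541902  0.13966796] [[ 1.     0.    -0.   ]
 [ 0.    -1.    -0.001]
 [-0.     0.001 -1.   ]]
[ 0.085  0.001 -0.145] [[-0.001  0.945  0.326]
 [ 1.     0.001 -0.   ]
 [-0.001  0.326 -0.945]] [[355.72884609   0.         318.34476899]
 [  0.         355.72884609 199.04777226]
 [  0.           0.           1.        ]]
[ 285  146   37   38 1102] ((302.9910583496094, 164.09439086914062), (33.94165802001953, 35.07936477661133), 5.44033145904541) [ 0.4842 -0.3344  0.016 ] [[0.4717, -0.3196], [0.4993, -0.323], [0.4968, -0.3487], [0.4691, -0.3462]] -7.030081387080652
```

View pics/w1.png

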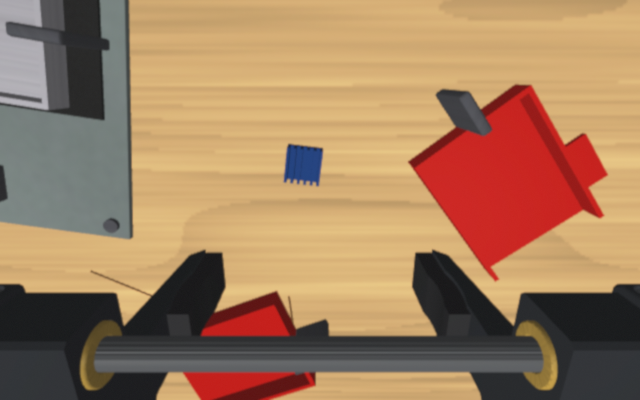

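Wrist view: the sink is at pixel (303,164), turned about -6°, with the red trays either side clear of a narrowed grip.

```bash
python3 - <<'E'
from h import *
plan(([.482,-.332,.05],down(-6)),([.482,-.332,.004],None),([.482,-.332,.09],None),(fx(0,-40,110),down(-8.5)),(fx(-5,-20,90),None),(fx(-5,-20,19),None))
E
```

```text
at [ 0.4628 -0.3469  0.14  ] clock 1.6
[0.128, -0.101, 0.6] [0.001, 0.0, 0.065] rows>=1.9
[0.0, 0.0, 0.307] [0.0, 0.0, 0.0] rows>=0.9
[0.0, 0.0, -0.573] [0.0, 0.0, 0.0] rows>=1.7
[0.761, -1.583, -0.133] [0.0, 0.0, 0.028] rows>=5.3
[-0.133, 0.033, 0.133] [0.0, 0.0, 0.0] rows>=0.6
[0.0, 0.0, 0.473] [0.0, 0.0, 0.0] rows>=1.4
```

```bash
python3 -m pendant '[0.55,0.128,-0.101,0.6,0,0,0.065,0.55,0.128,-0.101,0.6,0,0,0.065,0.55,0.128,-0.101,0.6,0,0,0.065,0.55,0.128,-0.101,0.6,0,0,0.065,0.55,0.128,-0.101,0.6,0,0,0.065,0.55,0.128,-0.101,0.75,0,0,0.065,0.55,0.128,-0.101,0.907,0,0,0.065,0.55,0.128,-0.101,0.907,0,0,0.065,0.55,0.128,-0.101,0.907,0,0,0.065]'; python3 -m pendant '[0,0,0,0,0,0,0,0,0,0,0,0,0,0,0,0,0,0,0,0,0,0,0,0,0,0,0,0,0,0,0,0,0,0,0,0,0,0,0,0,0,0,0,0,0,0,0,0,0,0,0,0,-0.3,0,0,0,0,0,0,-0.57,0,0,0,0,0,0,-0.57,0,0,0,0,0,0,-0.57,0,0,0]' 25
python3 - <<'E'
from h import *
plan((fx(-10,-140,110),None),(fx(-5,-20,90),down(-8.5)),(fx(-5,-20,19),None))
E
```

```text
clock: 2.5
tool_pos: [0.4836, -0.3308, 0.0056]
eef_rot: [0.999, -0.052, 0.001, 0.001]
contact_force: [-0.2, 0.8, 0.3]
opening: 0.549
finger_force: 0.0
clock: 3.6
tool_pos: [0.4837, -0.3297, 0.0901]
eef_rot: [0.999, -0.051, 0.001, 0.0]
contact_force: [-0.2, -0.6, -0.3]
opening: 0.312
finger_force: 25.0
at [ 0.4837 -0.3297  0.0901] clock 3.6
[1.419, -1.467, -0.131] [0.0, 0.0, 0.0] rows>=6.1
[-0.798, -0.071, 0.132] [0.001, -0.001, 0.03] rows>=2.4
[0.0, 0.0, 0.473] [0.0, 0.0, 0.0] rows>=1.4
```

```bash
python3 -m pendant '[0,0.31,-0.77,-0.1,0,0,0,0,0.31,-0.77,-0.1,0,0,0,0,0.31,-0.77,-0.1,0,0,0,0,0.31,-0.77,-0.1,0,0,0]'; python3 -m pendant '[0,0.31,-0.77,0.1,0,0,0.03,0,0.31,-0.77,0.1,0,0,0.03,0,0.31,-0.77,0.1,0,0,0.03,0,0.31,-0.77,0.1,0,0,0.03,0,0.31,-0.77,0.1,0,0,0.03,0,0.31,-0.77,0.1,0,0,0.03]'
python3 - <<'E'
from h import *
p,Q,_=st();print(infx(p))
plan((fx(-5,-20,90),down(-8.5)),(fx(-5,-20,18),None))
s=snap('wrist','w2')
E
```

```text
clock: 4.0
tool_pos: [0.5435, -0.2127, 0.1029]
eef_rot: [0.999, -0.047, -0.0, -0.002]
contact_force: [0.1, 0.6, 0.1]
opening: 0.315
finger_force: 25.0
clock: 4.6
tool_pos: [0.5978, -0.1119, 0.0886]
eef_rot: [0.997, -0.076, -0.001, 0.001]
contact_force: [0.1, -0.2, -1.2]
opening: 0.314
finger_force: 25.0
[ -7.472917   -18.27043458  88.55164785]
at [ 0.5978 -0.1119  0.0886] clock 4.6
[0.011, -0.017, -0.01] [0.001, 0.001, -0.003] rows>=0.1
[0.0, 0.0, 0.48] [0.0, 0.0, 0.0] rows>=1.4
```

View pics/w2.png

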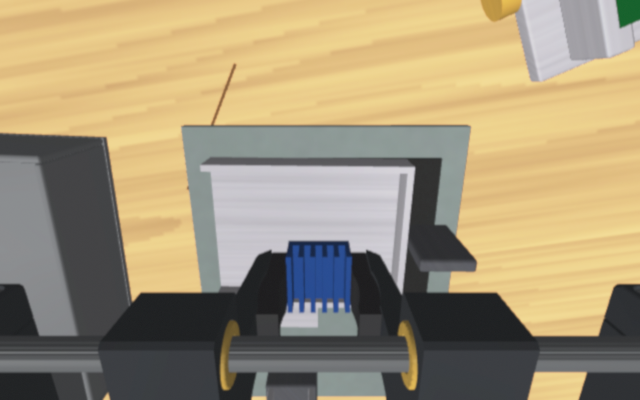

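The wrist view shows the sink held over the tray. The plate's far corners are at (182,126) and (469,126), the tray's wall-top corners at (203,162) and (413,162). I'll use these to check the fixture pose.

```bash
python3 - <<'E'
from h import *
s=snap('wrist')
for uv,z,f in [((183,126),.006,(80,-73)),((469,126),.006,(-105,-73)),((203,161),.031,(62,-49)),((413,161),.031,(-64,-49))]:
    print(f,infx(onz(s,uv,z)).round(1))
print([proj(s,fx(*a)).round(0) for a in [(80,-73,6),(-105,-73,6),(62,-49,31),(-64,-49,31),(-96,-4,61),(-96,4,61)]])
E
python3 -m pendant '[0,0.011,-0.017,0.2,0,0,0,0,0.011,-0.017,0.45,0,0,0,0,0.011,-0.017,0.47,0,0,0,0,0.011,-0.017,0.47,0,0,0,0.5,0.011,-0.017,0.47,0,0,0,0.5,0.011,-0.017,0.47,0,0,0,0.5,0.011,-0.017,0.47,0,0,0,0.5,0.011,-0.017,0.3,0,0,0,0.5,0.011,-0.017,0,0,0,0,0.5,0.011,-0.017,0,0,0,0]'
python3 - <<'E'
from h import *
plan(([.53,0.0,.13],None),([.40,.12,.14],down(0)))
E
```

```text
(80, -73) [ 77. -74.   6.]
(-105, -73) [-104.1  -73.1    6. ]
(62, -49) [ 58.6 -57.   31. ]
(-64, -49) [-63.6 -56.4  31. ]
[array([178., 128.]), array([470., 126.]), array([199., 174.]), array([413., 173.]), array([478., 266.]), array([476., 279.])]
clock: 5.7
tool_pos: [0.6052, -0.1078, 0.0948]
eef_rot: [0.997, -0.075, 0.005, 0.001]
contact_force: [0.6, 0.3, 0.8]
opening: 0.5
finger_force: 0.0
at [ 0.6052 -0.1078  0.0948] clock 5.7
[-0.6, -0.636, -0.241] [0.0, 0.0, 0.0] rows>=2.7
[-0.975, -0.662, -0.077] [0.001, -0.007, -0.095] rows>=3.5
```

```bash
python3 -m pendant '[0.55,-0.5,-0.636,-0.241,0,0,0,0.55,-0.5,-0.636,-0.241,0,0,0,0.55,-0.6,-0.636,-0.241,0,0,0,0.55,-0.6,-0.636,-0.241,0,0,0]'; python3 -m pendant '[0.55,-0.975,-0.66,-0.077,0,0,-0.095,0.55,-0.975,-0.66,-0.077,0,0,-0.095,0.55,-0.975,-0.66,-0.077,0,0,-0.095,0.55,-0.975,-0.66,-0.077,0,0,-0.095,0.55,-0.975,-0.66,-0.077,0,0,-0.095,0.55,-0.975,-0.66,-0.077,0,0,-0.095,0.55,-0.975,-0.66,-0.077,0,0,-0.095]'
python3 - <<'E'
from h import *
for n in('wrist','top'):
  s=snap(n,n+'3')
  hsv=cv2.cvtColor(s['img'],cv2.COLOR_RGB2HSV);m=cv2.inRange(hsv,(105,120,30),(125,255,255))
  k,l,stt,c=cv2.connectedComponentsWithStats(m)
  for i in range(1,k):
    if stt[i,4]>20:
        rc=cv2.minAreaRect(np.argwhere(l==i)[:,::-1].astype(np.float32))
        b=np.array([onz(s,x,.016) for x in cv2.boxPoints(rc)]);a=onz(s,c[i],.016);print(n,rc,stt[i,4],a.round(4),b.mean(0).round(4),infx(a).round(0),np.degrees(np.arctan2(*(b[1]-b[0])[1::-1])))
print(st()[0])
E
```

```text
clock: 6.1
tool_pos: [0.5226, 0.0059, 0.1262]
eef_rot: [0.997, -0.071, -0.002, -0.001]
contact_force: [0.4, -0.2, -0.6]
opening: 0.55
finger_force: 0.0
clock: 6.8
tool_pos: [0.3983, 0.1195, 0.1369]
eef_rot: [1.0, -0.001, 0.001, 0.0]
contact_force: [0.5, -0.8, -1.2]
opening: 0.551
finger_force: 0.0
wrist ((293.5, 170.0), (33.83636474609375, 35.73373031616211), 18.43494987487793) 1177 [0.4152 0.1377 0.016 ] [0.415  0.1379 0.016 ] [212. 199.  16.] -20.116455509254283
top ((342.5500183105469, 189.64999389648438), (8.34386157989502, 8.485281944274902), 8.130102157592773) 73 [ 0.5995 -0.1078  0.016 ] [ 0.5994 -0.1074  0.016 ] [ -3. -19.  16.] -7.996559323234199
[0.39792001 0.11944633 0.13680447]
```

View pics/wrist3.png

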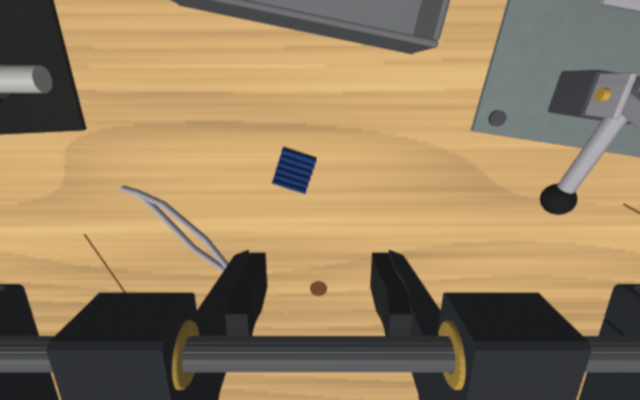

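Wrist view: sink 2 is at (294,170), turned about -18°, and the tweezers to the left are clear of the fingers. The top view puts sink 1 in the tray.

```bash
python3 - <<'E'
from h import *
plan(([.4145,.1377,.05],down(-18.5)),([.4145,.1377,.004],None),([.4145,.1377,.09],None),([.52,.02,.13],down(-8.5)),(fx(-3,21,90),None),(fx(-3,21,18),None))
E
```

```text
at [0.3979 0.1194 0.1368] clock 6.9
[0.109, -0.122, 0.579] [0.0, -0.001, 0.204] rows>=2.1
[0.0, 0.0, 0.307] [0.0, 0.0, 0.0] rows>=0.9
[0.0, 0.0, -0.573] [0.0, 0.0, 0.0] rows>=1.7
[0.916, 0.521, -0.267] [0.0, 0.0, -0.111] rows>=3.3
[0.381, 0.763, 0.267] [0.0, 0.0, 0.0] rows>=2.7
[0.0, 0.0, 0.48] [0.0, 0.0, 0.0] rows>=1.4
```

```bash
python3 -m pendant '[0.55,0.109,-0.122,0.579,0,0,0.204,0.55,0.109,-0.122,0.579,0,0,0.204,0.55,0.109,-0.122,0.579,0,0,0.204,0.55,0.109,-0.122,0.579,0,0,0.204,0.55,0.109,-0.122,0.579,0,0,0.204,0.55,0.109,-0.122,0.75,0,0,0.204,0.55,0.109,-0.122,0.885,0,0,0.204,0.55,0.109,-0.122,0.885,0,0,0.204,0.55,0.109,-0.122,0.885,0,0,0.204]'; python3 -m pendant '[0,0,0,0,0,0,0,0,0,0,0,0,0,0,0,0,0,0,0,0,0,0,0,0,0,0,0,0,0,0,0,0,0,0,0,0,0,0,0,0,0,0,0,0,0,0,0,0,0,0,0,0,-0.3,0,0,0,0,0,0,-0.57,0,0,0,0,0,0,-0.57,0,0,0,0,0,0,-0.57,0,0,0]' 25
python3 -m pendant '[0,0.916,0.521,-0.267,0,0,-0.111,0,0.916,0.521,-0.267,0,0,-0.111,0,0.916,0.521,-0.267,0,0,-0.111,0,0.916,0.521,-0.267,0,0,-0.111,0,0.916,0.521,-0.267,0,0,-0.111]'; python3 -m pendant '[0,0.381,0.763,0,0,0,0,0,0.381,0.763,0.267,0,0,0,0,0.381,0.763,0.267,0,0,0,0,0.381,0.763,0.267,0,0,0,0,0.381,0.763,0.267,0,0,0,0,0.381,0.763,0.267,0,0,0,0,0.381,0.763,0.267,0,0,0]'
python3 - <<'E'
from h import *
plan((fx(-3,21,90),down(-8.5)),(fx(-3,21,18),None),(fx(-3,21,90),None),(fx(12,60,150),None),(fx(12,140,190),None))
E
```

```text
clock: 7.8
tool_pos: [0.4244, 0.1422, 0.0136]
eef_rot: [0.987, -0.16, -0.01, 0.005]
contact_force: [0.5, 0.2, 0.0]
opening: 0.552
finger_force: 0.0
clock: 8.9
tool_pos: [0.4264, 0.1438, 0.0994]
eef_rot: [0.987, -0.159, -0.009, 0.005]
contact_force: [-0.9, 0.2, -1.2]
opening: 0.298
finger_force: 25.0
clock: 9.4
tool_pos: [0.5336, 0.0241, 0.1366]
eef_rot: [0.997, -0.075, -0.01, 0.005]
contact_force: [-1.1, 0.5, -0.7]
opening: 0.301
finger_force: 25.0
clock: 10.1
tool_pos: [0.5714, -0.093, 0.0974]
eef_rot: [0.997, -0.071, -0.011, 0.003]
contact_force: [0.3, -0.2, 0.0]
opening: 0.301
finger_force: 25.0
at [ 0.5714 -0.093   0.0974] clock 10.1
[-0.069, 0.068, 0.051] [0.005, 0.013, 0.003] rows>=0.3
[0.0, 0.0, 0.48] [0.0, 0.0, 0.0] rows>=1.4
[0.0, 0.0, -0.48] [0.0, 0.0, 0.0] rows>=1.4
[-0.26, -0.1, -0.4] [0.0, 0.0, 0.0] rows>=1.5
[-0.533, -0.0, -0.267] [0.0, 0.0, 0.0] rows>=1.8
```

```bash
python3 -m pendant '[0,-0.069,0.068,0.2,0.005,0.013,0.003,0,-0.069,0.068,0.3,0.005,0.013,0.003,0,-0.069,0.068,0.3,0.005,0.013,0.003,0,-0.069,0.068,0.3,0.005,0.013,0.003,0,-0.069,0.068,0.3,0.005,0.013,0.003]'
python3 - <<'E'
from h import *
snap('wrist','w4');
plan((fx(-3,21,26),down(-8.5)))
E
```

```text
clock: 10.6
tool_pos: [0.5603, -0.104, 0.0538]
eef_rot: [0.997, -0.075, 0.001, 0.001]
contact_force: [-0.5, 0.0, -0.9]
opening: 0.304
finger_force: 25.0
at [ 0.5602 -0.1042  0.0538] clock 10.7
[-0.007, -0.016, 0.185] [0.002, -0.002, -0.001] rows>=0.6
```

View pics/w4.png

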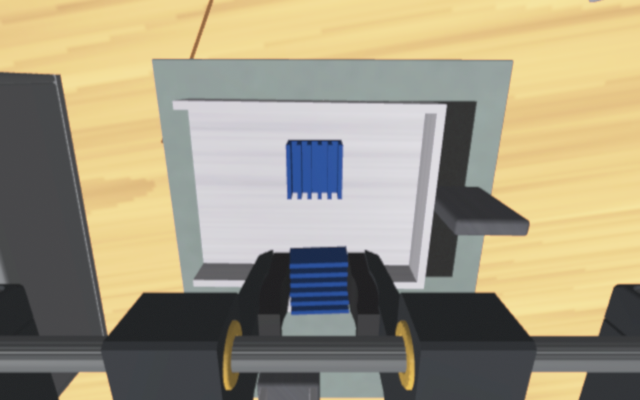

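Both sinks are in view: sink 1 in the tray at (315,170), sink 2 level in the fingers at (319,280).

```bash
python3 -m pendant '[0,-0.007,-0.016,0.1,0,0,0,0,-0.007,-0.016,0.185,0,0,0,0,-0.007,-0.016,0.185,0,0,0,0,-0.007,-0.016,0.185,0,0,0,0.5,-0.007,-0.016,0.185,0,0,0,0.5,-0.007,-0.016,0.185,0,0,0,0.5,-0.007,-0.016,0.185,0,0,0,0.5,-0.007,-0.016,0.185,0,0,0,0.5,0,0,0,0,0,0,0.5,0,0,-0.5,0,0,0,0,0,0,-0.9,0,0,0,0,0,0,-0.9,0,0,0]'
python3 - <<'E'
from h import *
for n in('top',):
  s=snap(n,n+'5')
  hsv=cv2.cvtColor(s['img'],cv2.COLOR_RGB2HSV);m=cv2.inRange(hsv,(105,120,30),(125,255,255))
  k,l,stt,c=cv2.connectedComponentsWithStats(m)
  for i in range(1,k):
    if stt[i,4]>20: print(stt[i,4],infx(onz(s,c[i],.028)).round(0))
plan((fx(12,115,230),down(-8.5)),(fx(12,178,190),None),(fx(12,178,98),None),(fx(12,80,98),None))
E
```

```text
clock: 11.85
tool_pos: [0.5595, -0.1048, 0.1908]
eef_rot: [0.997, -0.076, 0.001, 0.002]
contact_force: [1.5, 0.5, 0.5]
opening: 0.344
finger_force: 0.0
at [ 0.5621 -0.106   0.1953] clock 11.9
[-0.645, -0.123, -0.239] [0.002, -0.007, -0.002] rows>=2.1
[-0.42, -0.0, 0.267] [0.0, 0.0, 0.0] rows>=1.5
[0.0, 0.0, 0.613] [0.0, 0.0, 0.0] rows>=1.8
[0.653, 0.0, 0.0] [0.0, 0.0, 0.0] rows>=2.0
```

```bash
python3 -m pendant '[0,-0.645,-0.123,-0.239,0,0,0,0,-0.645,-0.123,-0.239,0,0,0,0,-0.645,-0.123,-0.239,0,0,0,0,-0.99,-0.123,-0.1,0,0,0,0,-0.99,-0.123,0,0,0,0,0,-0.99,-0.123,0,0,0,0,0,-0.99,-0.123,0,0,0,0,0,-0.99,-0.123,0,0,0,0,0,-0.99,-0.123,0,0,0,0,0,-0.99,-0.123,0,0,0,0]'
python3 - <<'E'
from h import *
for n in('top',):
  s=snap(n,n+'6')
  hsv=cv2.cvtColor(s['img'],cv2.COLOR_RGB2HSV);m=cv2.inRange(hsv,(105,120,30),(125,255,255))
  k,l,stt,c=cv2.connectedComponentsWithStats(m)
  for i in range(1,k):
    if stt[i,4]>20: print(stt[i,4],infx(onz(s,c[i],.028)).round(0))
p,Q,_=st();print(infx(p))
plan((fx(12,178,190),down(-8.5)),(fx(12,178,100),None),(fx(12,78,100),None))
snap('wrist','w5')
E
```

```text
clock: 12.9
tool_pos: [0.416, -0.064, 0.188]
eef_rot: [0.997, -0.075, 0.001, 0.001]
contact_force: [0.2, -0.2, 0.1]
opening: 0.004
finger_force: 0.0
73 [ -2. -15.  28.]
73 [-3. 31. 28.]
[ 12.9891344  168.87561772 187.89632576]
at [ 0.4157 -0.0639  0.1879] clock 12.9
[-0.061, 0.007, -0.014] [0.002, -0.001, -0.001] rows>=0.2
[0.0, 0.0, 0.6] [0.0, 0.0, 0.0] rows>=1.8
[0.667, 0.0, 0.0] [0.0, 0.0, 0.0] rows>=2.0
```

View pics/w5.png

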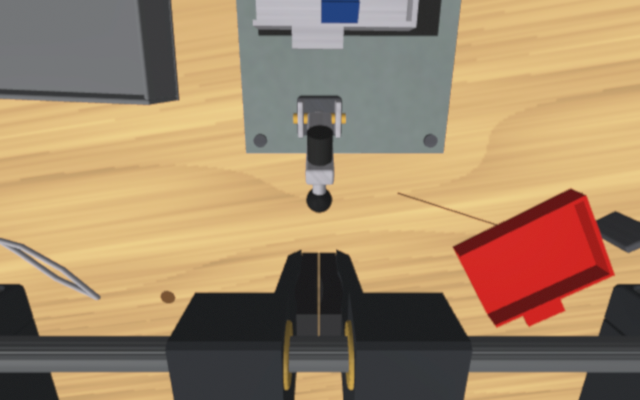

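Wrist view: both sinks are in the tray. The clamp at (320,130-200) lines up with the closed fingertips at (319,255).

```bash
python3 -m pendant '[0,-0.061,0.007,0,0,0,0,0,-0.061,0.007,0.3,0,0,0,0,-0.061,0.007,0.58,0,0,0,0,-0.061,0.007,0.58,0,0,0,0,-0.061,0.007,0.58,0,0,0,0,-0.061,0.007,0.58,0,0,0,0,-0.061,0.007,0.58,0,0,0]'; python3 -m pendant '[0,0.1,0,0,0,0,0,0,0.2,0,0,0,0,0,0,0.3,0,0,0,0,0,0,0.4,0,0,0,0,0,0,0.5,0,0,0,0,0,0,0.6,0,0,0,0,0,0,0.66,0,0,0,0,0,0,0.66,0,0,0,0,0,0,0.66,0,0,0,0,0,0,0.66,0,0,0,0,0]'
python3 - <<'E'
from h import *
p,Q,_=st();print(infx(p))
for n in('scene',):
    s=snap(n);cv2.imwrite('pics/sc7.png',cv2.resize(s['img'][130:280,230:430,::-1],None,fx=3,fy=3,interpolation=cv2.INTER_CUBIC))
    print([((proj(s,fx(*a))-[230,130])*3).round() for a in [(12,43,55),(12,115,55),(12,108,140)]])
E
```

```text
clock: 13.7
tool_pos: [0.4067, -0.0642, 0.1023]
eef_rot: [0.997, -0.075, 0.002, 0.002]
contact_force: [-0.8, -0.3, 0.1]
opening: 0.008
finger_force: 0.0
clock: 14.7
tool_pos: [0.5029, -0.0783, 0.101]
eef_rot: [0.997, -0.075, -0.0, 0.001]
contact_force: [-0.2, 0.2, -0.2]
opening: 0.004
finger_force: 0.0
[ 11.6236341   80.5390514  100.97332558]
[array([247., 224.]), array([302., 194.]), array([298., 123.])]
```

View pics/sc7.png

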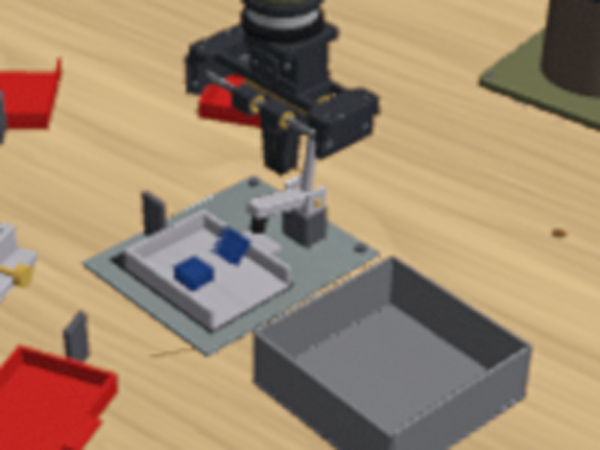

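The scene view shows the clamp swung over with its foot near the tab at (262,225). Sink 2 at (233,245) looks tilted against the wall, so I'm checking from above.

```bash
python3 -m pendant '[0,0,0,-0.3,0,0,0,0,0,0,-0.65,0,0,0,0,0,0,-0.65,0,0,0,0,0,0,-0.65,0,0,0,0,0,0,-0.65,0,0,0,0,0,0,-0.65,0,0,0]'
python3 - <<'E'
from h import *
s=snap('wrist');a=s['img'][:,150:490]
t=snap('scene')['img'][180:255,260:350]
o=np.zeros((400,800,3),np.uint8);o[:,:340]=a;o[:383,340:]=cv2.resize(t,(460,383),interpolation=cv2.INTER_CUBIC)
cv2.imwrite('pics/c8.png',o[:,:,::-1])
p,Q,_=st();print(infx(p))
E
```

```text
clock: 15.35
tool_pos: [0.5026, -0.0778, 0.1969]
eef_rot: [0.997, -0.075, -0.001, 0.001]
contact_force: [0.4, -1.0, 0.9]
opening: 0.002
finger_force: 0.0
[ 11.83481037  80.52157245 197.0876644 ]
```

View pics/c8.png

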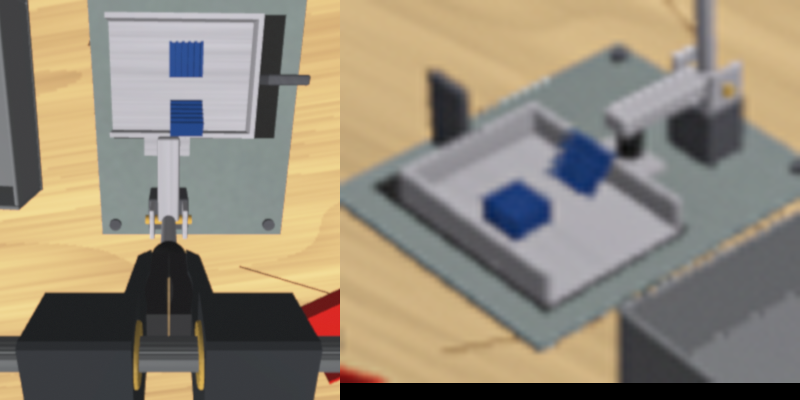

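Sink 2 leans on the +y wall, which is unsafe under the clamp foot. I'll grasp it across x, shift it off the wall and let it drop flat.

```bash
python3 - <<'E'
from h import *
plan((fx(-3,26,110),down(-8.5)),(fx(-3,26,18),None),(fx(-3,26,26),None),(fx(-3,13,26),None))
E
python3 -m pendant '[0.5,0.364,0.1,0.2,0,0,0,0.5,0.364,0.1,0.58,0,0,0,0.5,0.364,0.1,0.58,0,0,0,0.5,0.364,0.1,0.58,0,0,0,0.5,0.364,0.1,0.58,0,0,0,0.5,0.364,0.1,0.58,0,0,0,0.5,0.364,0.1,0.58,0,0,0]'
python3 - <<'E'
from h import *
p,Q,_=st();print(infx(p))
plan((fx(-3,26,18),down(-8.5)))
E
```

```text
at [ 0.5029 -0.0781  0.1971] clock 15.4
[0.365, 0.097, 0.58] [0.002, 0.001, -0.002] rows>=2.1
[0.0, 0.0, 0.613] [0.0, 0.0, 0.0] rows>=1.8
[0.0, 0.0, -0.053] [0.0, 0.0, 0.0] rows>=0.2
[0.087, 0.0, 0.0] [0.0, 0.0, 0.0] rows>=0.3
clock: 16.15
tool_pos: [0.556, -0.1015, 0.1129]
eef_rot: [0.997, -0.075, 0.001, 0.001]
contact_force: [-0.2, -0.2, -0.1]
opening: 0.499
finger_force: 0.0
[ -3.3455116   24.557603   112.90820765]
at [ 0.556  -0.1015  0.1129] clock 16.1
[-0.011, -0.004, 0.633] [0.001, -0.002, -0.001] rows>=1.9
```

```bash
python3 -m pendant '[0.5,-0.01,0,0.2,0,0,0,0.5,-0.01,0,0.4,0,0,0,0.5,-0.01,0,0.55,0,0,0,0.5,-0.01,0,0.63,0,0,0,0.5,-0.01,0,0.63,0,0,0,0.5,-0.01,0,0.63,0,0,0,0.5,-0.01,0,0.63,0,0,0]'; python3 -m pendant '[0.2,0,0,0,0,0,0,0.2,0,0,0,0,0,0,0.2,0,0,0,0,0,0,0.2,0,0,0,0,0,0,0.2,0,0,-0.04,0,0,0,0.2,0.04,0,-0.04,0,0,0,0.2,0.09,0,-0.04,0,0,0,0.2,0.09,0,-0.04,0,0,0,0.2,0.09,0,-0.04,0,0,0]' 10
python3 -m pendant '[0.5,0,0,0,0,0,0,0.5,0,0,0,0,0,0,0.5,0,0,0,0,0,0,0.5,0,0,0,0,0,0,0.5,0,0,-0.3,0,0,0,0.5,0,0,-0.62,0,0,0,0.5,0,0,-0.62,0,0,0,0.5,-0.4,0,-0.99,0,0,0,0.5,-0.4,0,-0.99,0,0,0,0.5,-0.4,0,-0.99,0,0,0,0.5,-0.4,0,-0.99,0,0,0]'
python3 - <<'E'
from h import *
s=snap('wrist');a=s['img'][:,150:490]
t=snap('scene')['img'][180:255,260:350]
o=np.zeros((400,800,3),np.uint8);o[:,:340]=a;o[:383,340:]=cv2.resize(t,(460,383),interpolation=cv2.INTER_CUBIC)
cv2.imwrite('pics/c9.png',o[:,:,::-1])
p,Q,_=st();print(infx(p))
E
```

```text
clock: 16.85
tool_pos: [0.5549, -0.1018, 0.0181]
eef_rot: [0.997, -0.075, 0.001, 0.001]
contact_force: [-0.3, 0.3, -0.4]
opening: 0.499
finger_force: 0.0
clock: 17.75
tool_pos: [0.5676, -0.1035, 0.0226]
eef_rot: [0.997, -0.075, 0.0, 0.001]
contact_force: [0.1, 0.5, 0.1]
opening: 0.319
finger_force: 10.0
clock: 18.85
tool_pos: [0.5085, -0.0939, 0.1714]
eef_rot: [0.997, -0.075, 0.001, 0.001]
contact_force: [0.2, -0.1, -0.2]
opening: 0.496
finger_force: 0.0
[ -2.89009337  72.29920973 170.5420054 ]
```

View pics/c9.png

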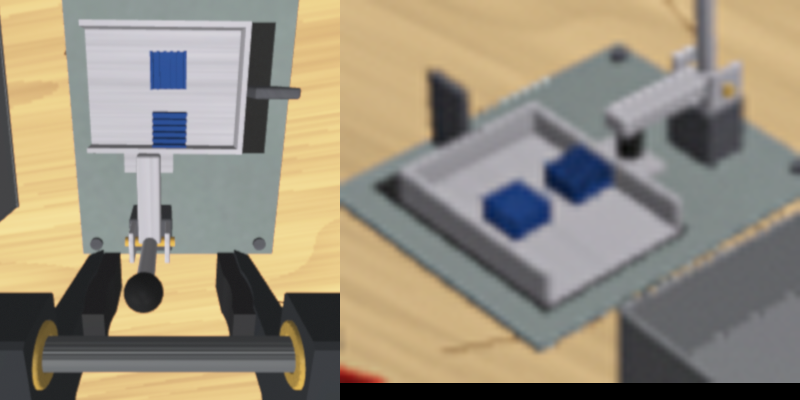

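Sink 2 now lies flat beside sink 1. Next I check the clamp bar against its expected closed position.

```bash
python3 - <<'E'
from h import *
s=snap('scene')
for a in (0.03,0.15):
    for r_,zz in((72,6),(72,-6)): print(a,((proj(s,fx(12+9,115-r_*np.cos(a),55+r_*np.sin(a)+zz))-[260,180])*5.11+[340,0]).round())
plan((fx(12,62,170),down(-8.5)),(fx(12,62,66),None))
E
```

```text
0.03 [619. 121.]
0.03 [619. 138.]
0.15 [620. 107.]
0.15 [620. 125.]
at [ 0.5088 -0.0941  0.1704] clock 19.0
[0.069, -0.1, 0.002] [0.002, -0.0, -0.001] rows>=0.4
[0.0, 0.0, 0.693] [0.0, 0.0, 0.0] rows>=2.1
```

```bash
python3 -m pendant '[0,0.15,-0.1,0,0,0,0,0,0.15,-0.1,0,0,0,0,0,0.15,-0.1,0.2,0,0,0,0,0.15,-0.1,0.4,0,0,0,0,0.15,-0.1,0.6,0,0,0,0,0.15,-0.1,0.64,0,0,0,0,0.15,-0.1,0.68,0,0,0,0,0.15,-0.1,0.68,0,0,0,0,0.15,-0.1,0.68,0,0,0]'; python3 -m pendant '[0,0,0,0.02,0,0,0,0,0,0,0.035,0,0,0,0,0,0,0.035,0,0,0,0,0,0,0.035,0,0,0]'
python3 - <<'E'
from h import *
p,Q,_=st();print(infx(p))
E
```

```text
clock: 19.9
tool_pos: [0.5332, -0.0833, 0.0702]
eef_rot: [0.997, -0.075, 0.001, 0.001]
contact_force: [-0.7, -0.1, 1.1]
opening: 0.008
finger_force: 0.0
clock: 20.3
tool_pos: [0.5326, -0.0829, 0.0641]
eef_rot: [0.997, -0.075, 0.0, 0.001]
contact_force: [-0.5, -0.1, -0.4]
opening: 0.006
finger_force: 0.0
[11.49396804 50.48604565 64.09042668]
```

```bash
python3 -m pendant '[0,0,0,0.013,0,0,0,0,0,0,0.013,0,0,0,0,0,0,0.013,0,0,0]';python3 -m pendant '[0,0,0,0.013,0,0,0,0,0,0,0.013,0,0,0,0,0,0,0.013,0,0,0]';python3 -m pendant '[0,0,0,-0.3,0,0,0,0,0,0,-0.9,0,0,0,0,0,0,-0.9,0,0,0,0,0,0,-0.9,0,0,0,1,0,0,-0.9,0,0,0,1,0,0,-0.9,0,0,0]'
python3 - <<'E'
from h import *
plan(([.52,.10,.22],down(-50)),([.50,.25,.22],down(-90)),([.48,.36,.16],down(-90)))
E
```

```text
clock: 20.6
tool_pos: [0.5328, -0.083, 0.063]
eef_rot: [0.997, -0.075, 0.001, 0.001]
contact_force: [-1.7, 0.9, 9.2]
opening: 0.006
finger_force: 4.8
clock: 20.9
tool_pos: [0.5328, -0.083, 0.0627]
eef_rot: [0.997, -0.076, 0.001, 0.0]
contact_force: [-4.4, 2.4, 25.1]
opening: 0.006
finger_force: 12.8
clock: 21.5
tool_pos: [0.5317, -0.082, 0.1939]
eef_rot: [0.997, -0.075, -0.001, 0.001]
contact_force: [0.0, 0.4, 0.7]
opening: 0.157
finger_force: 0.0
at [ 0.5317 -0.082   0.1939] clock 21.5
[-0.259, -1.188, -0.176] [0.002, 0.001, 0.46] rows>=4.8
[-0.852, -0.541, 0.0] [0.0, 0.0, 0.444] rows>=4.7
[-0.733, 0.133, 0.4] [0.0, 0.0, 0.0] rows>=2.5
```

Contact at 63 mm with 25 N pressed, so the foot is fully down. Next is the duster.

```bash
python3 -m pendant '[1,-0.26,-0.95,-0.17,0,0,0.46,1,-0.26,-0.95,-0.17,0,0,0.46,1,-0.26,-0.95,-0.17,0,0,0.46,1,-0.26,-0.95,-0.17,0,0,0.46,1,-0.26,-0.95,-0.17,0,0,0.46,1,-0.26,-0.95,-0.17,0,0,0.46]'; python3 -m pendant '[1,-0.95,-0.54,0,0,0,0.444,1,-0.95,-0.54,0,0,0,0.444,1,-0.95,-0.54,0,0,0,0.444,1,-0.95,-0.54,0,0,0,0.444,1,-0.95,-0.54,0,0,0,0.444,1,-0.95,-0.54,0,0,0,0.444]'; python3 -m pendant '[1,-0.99,0.13,0.1,0,0,0,1,-0.99,0.13,0.1,0,0,0,1,-0.99,0.13,0.1,0,0,0,1,-0.99,0.13,0.1,0,0,0,1,-0.99,0.13,0.1,0,0,0]'
python3 - <<'E'
from h import *
print(st()[2]['q'].round(2))
plan(([.48,.46,.2],down(-90)))
E
```

```text
clock: 22.1
tool_pos: [0.5143, 0.0647, 0.2185]
eef_rot: [0.906, -0.423, -0.001, 0.003]
contact_force: [-0.8, -0.0, 0.5]
opening: 0.705
finger_force: 0.0
clock: 22.7
tool_pos: [0.4853, 0.2252, 0.2181]
eef_rot: [0.708, -0.706, 0.001, 0.003]
contact_force: [0.3, -0.6, 0.8]
opening: 0.996
finger_force: 0.0
clock: 23.2
tool_pos: [0.4548, 0.2701, 0.2313]
eef_rot: [0.726, -0.687, -0.004, 0.005]
contact_force: [0.6, -0.2, 0.3]
opening: 0.999
finger_force: 0.0
[-1.22  0.94  1.26  1.89 -1.    1.15 -2.65]
at [0.4548 0.2701 0.2313] clock 23.2
[-1.255, -0.24, 0.205] [0.008, -0.0, 0.035] rows>=3.9
```

Joints 5 and 7 are at their limits this way round, so I'll use the opposite yaw (+90).

```bash
python3 -m pendant '[1,0.1,0,0,0,0,-0.98,1,0.1,0,0,0,0,-0.98,1,0.1,0,0,0,0,-0.98,1,0.1,0,0,0,0,-0.98,1,0.1,0,0,0,0,-0.98,1,0.1,0,0,0,0,-0.98,1,0.1,0,0,0,0,-0.98,1,0.1,0,0,0,0,-0.98,1,0.1,0,0,0,0,-0.98,1,0.1,0,0,0,0,-0.98,1,0.1,0,0,0,0,-0.98,1,0.1,0,0,0,0,-0.98]';python3 -m pendant '[1,0,0,0,0,0,-0.98,1,0,0,0,0,0,-0.98,1,0,0,0,0,0,-0.98,1,0,0,0,0,0,-0.98,1,0,0,0,0,0,-0.98,1,0,0,0,0,0,-0.98,1,0,0,0,0,0,-0.98,1,0,0,0,0,0,-0.98,1,0,0,0,0,0,-0.98,1,0,0,0,0,0,-0.98,1,0,0,0,0,0,-0.98,1,0,0,0,0,0,-0.98]'
python3 - <<'E'
from h import *
print(st()[2]['q'].round(2))
plan(([.48,.36,.19],down(90)))
E
```

```text
clock: 24.4
tool_pos: [0.4559, 0.2553, 0.2313]
eef_rot: [1.0, 0.011, -0.006, 0.0]
contact_force: [-0.4, 0.6, -0.1]
opening: 0.999
finger_force: 0.0
clock: 25.6
tool_pos: [0.4557, 0.2556, 0.231]
eef_rot: [0.711, 0.703, -0.005, -0.004]
contact_force: [-0.5, -0.4, -0.5]
opening: 1.001
finger_force: 0.0
[-0.84  0.6   0.4   1.89 -0.34  0.73 -0.25]
at [0.4557 0.2556 0.231 ] clock 25.6
[0.698, 0.158, 0.27] [-0.008, 0.001, -0.007] rows>=2.3
```

```bash
python3 -m pendant '[1,0.7,0.158,0.1,0,0,0,1,0.7,0.158,0.1,0,0,0,1,0.7,0.158,0.1,0,0,0,1,0.7,0.158,0.1,0,0,0,1,0.7,0.158,0.1,0,0,0,1,0.7,0.158,0.1,0,0,0,1,0.7,0.158,0.1,0,0,0]'
python3 - <<'E'
from h import *
s=snap('wrist','w10');print(st()[2]['q'].round(2),st()[0],st()[1].as_matrix().round(3)[:,0])
E
```

```text
clock: 26.3
tool_pos: [0.4801, 0.3591, 0.2162]
eef_rot: [0.711, 0.703, -0.005, -0.004]
contact_force: [-0.5, 1.0, 0.8]
opening: 1.0
finger_force: 0.0
[-0.94  0.72  0.4   1.68 -0.36  0.83 -0.38] [0.48009194 0.35948451 0.2161325 ] [ 0.01   1.    -0.001]
```

View pics/w10.png

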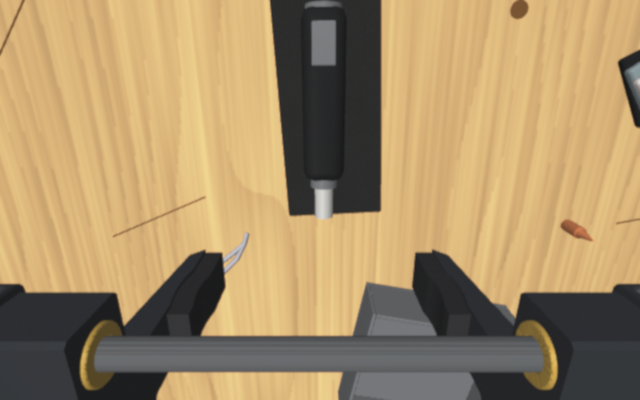

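Wrist view: the duster body spans columns 303-344, with its shoulder near row 182 and nozzle tip at (324,217). The mat's near corners are at (290,215) and (380,211).

```bash
python3 - <<'E'
from h import *
s=snap('wrist')
for uv,z in [((324,216),.024),((323.5,183),.024),((323.5,150),.024),((323.5,20),.024),((290,215),.004),((380,211),.004)]: print(uv,onz(s,uv,z).round(4))
E
```

```text
(324, 216) [0.4824 0.3092 0.024 ]
(323.5, 183) [0.4821 0.3443 0.024 ]
(323.5, 150) [0.4823 0.3772 0.024 ]
(323.5, 20) [0.4829 0.4894 0.024 ]
(290, 215) [0.4457 0.3026 0.004 ]
(380, 211) [0.5425 0.3067 0.004 ]
```

```bash
python3 - <<'E'
from h import *
plan(([.4825,.424,.08],down(90)),([.4825,.424,.011],None))
E
```

```text
at [0.4801 0.3598 0.2161] clock 26.4
[0.429, 0.023, 0.907] [-0.008, 0.0, -0.006] rows>=3.0
[0.0, 0.0, 0.46] [0.0, 0.0, 0.0] rows>=1.4
```

```bash
python3 -m pendant '[1,0.43,0.022,0.5,-0.008,0,-0.006,1,0.43,0.022,0.9,-0.008,0,-0.006,1,0.43,0.022,0.9,-0.008,0,-0.006,1,0.43,0.022,0.9,-0.008,0,-0.006,1,0.43,0.022,0.9,-0.008,0,-0.006,1,0.43,0.022,0.9,-0.008,0,-0.006,1,0.43,0.022,0.9,-0.008,0,-0.006]'
python3 - <<'E'
from h import *
plan(([.4825,.424,.011],down(90)))
E
```

```text
clock: 27.1
tool_pos: [0.4841, 0.425, 0.0838]
eef_rot: [0.707, 0.707, 0.002, 0.001]
contact_force: [-0.4, 0.9, -0.4]
opening: 1.0
finger_force: 0.0
at [0.4841 0.425  0.0838] clock 27.1
[-0.008, -0.013, 0.486] [0.003, -0.001, 0.0] rows>=1.5
```

```bash
python3 -m pendant '[1,-0.008,-0.01,0.25,0,0,0,1,-0.008,-0.01,0.46,0,0,0,1,-0.008,-0.01,0.48,0,0,0,1,-0.008,-0.01,0.48,0,0,0,1,-0.008,-0.01,0.48,0,0,0,1,-0.008,-0.01,0.48,0,0,0]' 35; python3 -m pendant '[0,0,0,0,0,0,0,0,0,0,0,0,0,0,0,0,0,0,0,0,0,0,0,0,0,0,0,0,0,0,0,0,0,0,0,0,0,0,0,0,0,0,0,0,0,0,0,0,0,0,0,0,0,0,0,0]' 35
python3 - <<'E'
from h import *
p,Q,_=st();print(repr(p),Q.as_quat())
th=R.from_euler('x',40,degrees=True)
tip=np.array([.4824,.309,.024])
rel=Q.inv().apply(tip-p)
d=th.apply([0,-1,0]);Q2=th*Q
P2=fx(0,0,17)-.085*d-Q2.apply(rel);print(rel,P2)
plan(([.4825,.424,.14],None),([.52,.29,.2],R.from_euler('x',15,degrees=True)*Q),([.56,.16,.19],R.from_euler('x',30,degrees=True)*Q),(P2,Q2))
E
```

```text
clock: 27.7
tool_pos: [0.4818, 0.4247, 0.0108]
eef_rot: [0.706, 0.708, 0.002, 0.001]
contact_force: [0.4, -0.1, -0.0]
opening: 0.999
finger_force: 0.0
clock: 28.5
tool_pos: [0.4809, 0.4239, 0.0086]
eef_rot: [0.706, 0.708, 0.0, 0.001]
contact_force: [0.5, 0.3, -1.4]
opening: 0.428
finger_force: 35.0
array([0.48091239, 0.42389312, 0.00857046]) [7.06421327e-01 7.07791326e-01 6.76872464e-05 5.85595968e-04]
[-0.11490707  0.00127921 -0.01534411] [0.57931239 0.06124493 0.13366911]
at [0.4809 0.4239 0.0086] clock 28.5
[0.0, 0.011, -0.876] [0.0, 0.0, 0.0] rows>=2.6
[-0.894, 0.249, -0.399] [-0.0, 0.167, 0.0] rows>=3.0
[-0.855, 0.265, -0.159] [-0.0, 0.167, 0.0] rows>=2.7
[-0.758, 0.127, -0.003] [-0.0, 0.111, 0.0] rows>=2.3
```

```bash
python3 -m pendant '[0,0,0,-0.15,0,0,0,0,0,0,-0.4,0,0,0,0,0,0,-0.65,0,0,0,0,0,0,-0.87,0,0,0,0,0,0,-0.87,0,0,0,0,0,0,-0.87,0,0,0]'; python3 -m pendant '[0,-0.3,0.08,-0.2,0,0.05,0,0,-0.6,0.16,-0.3,0,0.1,0,0,-0.894,0.25,-0.4,0,0.167,0,0,-0.894,0.25,-0.4,0,0.167,0,0,-0.894,0.25,-0.4,0,0.167,0]'; python3 -m pendant '[0,-0.3,0.1,-0.05,0,0.05,0,0,-0.6,0.2,-0.1,0,0.1,0,0,-0.855,0.265,-0.16,0,0.167,0,0,-0.855,0.265,-0.16,0,0.167,0,0,-0.855,0.265,-0.16,0,0.167,0,0,-0.855,0.265,-0.16,0,0.167,0]'
python3 - <<'E'
from h import *
Q0=R.from_quat([7.06421327e-01,7.07791326e-01,0,5.85595968e-04])
print(st()[2]['q'].round(2))
plan(([0.5793,0.0612,0.1337],R.from_euler('x',40,degrees=True)*Q0))
E
```

```text
clock: 29.1
tool_pos: [0.4797, 0.4239, 0.1387]
eef_rot: [0.706, 0.708, -0.001, 0.0]
contact_force: [-0.4, -0.5, -3.2]
opening: 0.428
finger_force: 35.0
clock: 29.6
tool_pos: [0.5195, 0.2837, 0.1977]
eef_rot: [0.704, 0.698, 0.09, -0.092]
contact_force: [0.0, 1.2, -4.8]
opening: 0.428
finger_force: 35.0
clock: 30.2
tool_pos: [0.5568, 0.1628, 0.1882]
eef_rot: [0.681, 0.685, 0.182, -0.185]
contact_force: [-0.1, 0.9, -3.6]
opening: 0.426
finger_force: 35.0
[ 0.04  0.74 -0.2   1.85 -0.7   0.63  0.49]
at [0.5568 0.1628 0.1882] clock 30.2
[-0.769, 0.148, -0.026] [-0.004, 0.11, 0.001] rows>=2.3
```

```bash
python3 -m pendant '[0,-0.3,0.05,0,0,0.05,0,0,-0.6,0.1,-0.02,0,0.08,0,0,-0.769,0.148,-0.026,0,0.11,0,0,-0.769,0.148,-0.026,0,0.11,0,0,-0.769,0.148,-0.026,0,0.11,0,0,-0.769,0.148,-0.026,0,0.11,0,0,-0.769,0.148,-0.026,0,0.11,0]'
python3 - <<'E'
from h import *
p,Q,s=st();rel=np.array([-.1149,.0013,-.0153]);tip=p+Q.apply(rel);d=Q.apply([-1,0,0]);m=fx(0,0,17);v=m-tip;L=np.linalg.norm(v)
print(tip,L,np.degrees(np.arccos(v@d/L)),d,s['q'].round(2))
s=snap('scene');cv2.imwrite('pics/c11.png',cv2.resize(s['img'][100:300,220:440,::-1],None,fx=3,fy=3,interpolation=cv2.INTER_CUBIC))
print([((proj(s,a)-[220,100])*3).round() for a in (tip,m,tip-.04*d)])
s=snap('top');print([proj(s,a).round(1) for a in (tip,m,tip-.04*d)]);c=cv2.resize(s['img'][140:260,280:400,::-1],(480,480),interpolation=cv2.INTER_CUBIC);cv2.imwrite('pics/c12.png',c)
E
```

```text
clock: 30.9
tool_pos: [0.5803, 0.0618, 0.136]
eef_rot: [0.662, 0.667, 0.241, -0.242]
contact_force: [-0.4, 0.4, -2.7]
opening: 0.425
finger_force: 35.0
[ 0.582439   -0.03604868  0.07392958] 0.08698792996060699 1.7173079571682153 [ 0.00649327 -0.7663705  -0.64236602] [ 0.34  0.92 -0.29  1.76 -0.71  0.74  0.75]
[array([288., 337.]), array([235., 359.]), array([316., 327.])]
[array([319.4, 192.1]), array([340.8, 195.5]), array([308.8, 190.8])]
```

View pics/c11.png

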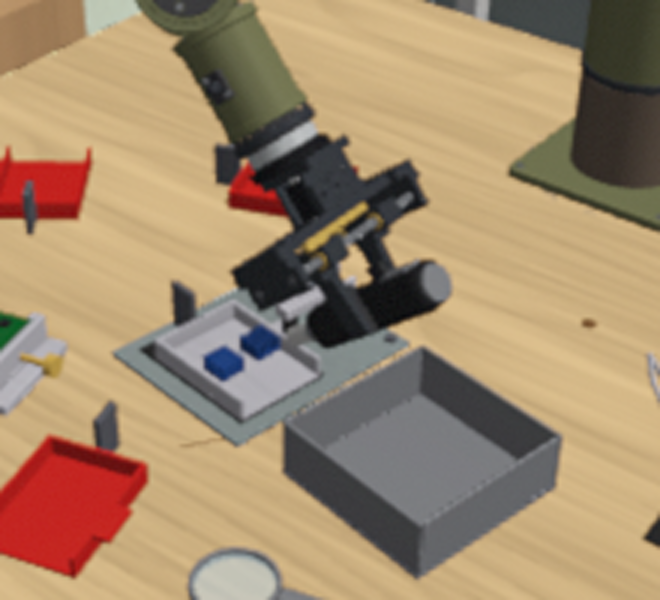

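```bash
python3 - <<'E'
from h import *
s=snap('scene')
p,Q,_=st();f=lambda x,z:p+Q.apply([-x,.0013,-(z-.0)+.0]) 
o=lambda x,y,z:p+Q.apply([-x,y,-.0153-(z-.02)])
im=s['img'].copy();c=cv2.resize(im[170:240,270:380],None,fx=5,fy=5,interpolation=cv2.INTER_CUBIC)
for a in [o(115,0,20)*0+o(.115,0.0013,.02),o(.075,.0013,.02),o(-.075,.0013,.02),o(.075,.0013,.04),o(.075,.0013,0),o(-.075,.0013,.04),o(-.075,.0013,0)]:
    u=((proj(s,a)-[270,170])*5).round().astype(int);cv2.circle(c,tuple(int(i) for i in u),3,(255,0,0),-1)
t=cv2.imread('pics/c12.png')[:350,100:350]
out=np.zeros((350,800,3),np.uint8);out[:,:550]=c[:,:,::-1];out[:,550:]=t
cv2.imwrite('pics/c13.png',out)
E
```

```text
(no output)
```

View pics/c13.png

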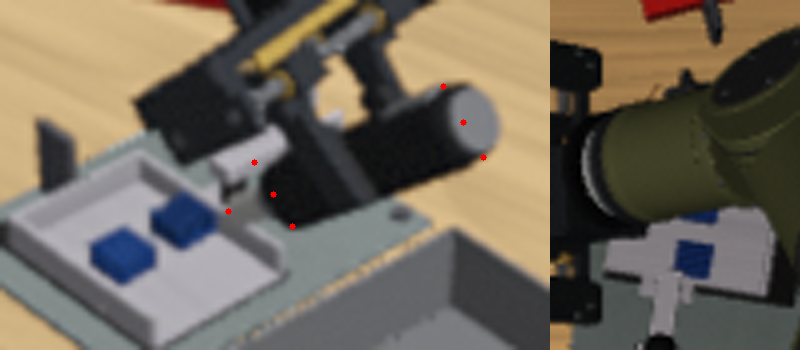

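The body outline matches its predicted position within a few mm, so the aim is good. Holding steady.

```bash
python3 -m pendant '[0,0,0,0,0,0,0,0,0,0,0,0,0,0,0,0,0,0,0,0,0,0,0,0,0,0,0,0,0,0,0,0,0,0,0,0,0,0,0,0,0,0,0,0,0,0,0,0,0,0,0,0,0,0,0,0,0,0,0,0,0,0,0,0,0,0,0,0,0,0,0,0,0,0,0,0,0,0,0,0,0,0,0,0]'; python3 -m pendant '[0,0,0,0,0,0,0,0,0,0,0,0,0,0,0,0,0,0,0,0,0,0,0,0,0,0,0,0,0,0,0,0,0,0,0,0,0,0,0,0,0,0,0,0,0,0,0,0,0,0,0,0,0,0,0,0,0,0,0,0,0,0,0,0,0,0,0,0,0,0]'
python3 - <<'E'
from h import *
Q0=R.from_quat([7.06421327e-01,7.07791326e-01,0,5.85595968e-04])
plan(([.56,.16,.19],R.from_euler('x',30,degrees=True)*Q0),([.52,.29,.2],R.from_euler('x',15,degrees=True)*Q0),([.4815,.424,.14],Q0))
E
```

```text
clock: 32.25
tool_pos: [0.5806, 0.0583, 0.1349]
eef_rot: [0.664, 0.665, 0.241, -0.242]
contact_force: [-0.3, 0.5, -3.4]
opening: 0.43
finger_force: 35.0
clock: 33.25
tool_pos: [0.5807, 0.0582, 0.1349]
eef_rot: [0.664, 0.665, 0.241, -0.242]
contact_force: [-0.4, 0.3, -2.5]
opening: 0.426
finger_force: 35.0
at [0.5807 0.0582 0.1349] clock 33.2
[0.756, -0.136, 0.154] [-0.001, -0.111, -0.0] rows>=2.4
[0.785, -0.265, 0.375] [0.0, -0.167, -0.0] rows>=2.7
[0.76, -0.256, 0.617] [0.0, -0.167, -0.0] rows>=3.0
```

```bash
python3 -m pendant '[0,0.3,-0.05,0.05,0,-0.05,0,0,0.6,-0.1,0.1,0,-0.1,0,0,0.756,-0.136,0.154,0,-0.111,0,0,0.756,-0.136,0.154,0,-0.111,0,0,0.756,-0.136,0.154,0,-0.111,0]'; python3 -m pendant '[0,0.3,-0.1,0.15,0,-0.05,0,0,0.6,-0.2,0.28,0,-0.1,0,0,0.785,-0.265,0.375,0,-0.167,0,0,0.785,-0.265,0.375,0,-0.167,0]'; python3 -m pendant '[0,0.3,-0.1,0.2,0,-0.05,0,0,0.6,-0.2,0.4,0,-0.1,0,0,0.76,-0.256,0.6,0,-0.167,0,0,0.76,-0.256,0.617,0,-0.167,0,0,0.76,-0.256,0.617,0,-0.167,0,0,0.76,-0.256,0.617,0,-0.167,0,0,0.76,-0.256,0.617,0,-0.167,0]'
python3 - <<'E'
from h import *
Q0=R.from_quat([7.06421327e-01,7.07791326e-01,0,5.85595968e-04])
plan(([.4815,.4239,.05],Q0),([.4815,.4239,.011],None))
s=snap('wrist')
im=s['img']
for uv in((324,216),):pass
cv2.imwrite('pics/w14.png',im[:,:,::-1])
E
```

```text
clock: 33.75
tool_pos: [0.5597, 0.1606, 0.1902]
eef_rot: [0.682, 0.685, 0.182, -0.183]
contact_force: [0.1, -0.8, -3.0]
opening: 0.428
finger_force: 35.0
clock: 34.15
tool_pos: [0.5151, 0.301, 0.2002]
eef_rot: [0.695, 0.707, 0.091, -0.095]
contact_force: [-0.3, 1.4, -3.5]
opening: 0.425
finger_force: 35.0
clock: 34.85
tool_pos: [0.4838, 0.4206, 0.1404]
eef_rot: [0.708, 0.706, -0.001, 0.002]
contact_force: [0.3, -0.4, -2.9]
opening: 0.428
finger_force: 35.0
at [0.4838 0.4206 0.1404] clock 34.9
[0.024, -0.016, 0.603] [0.0, 0.002, -0.004] rows>=1.8
[0.0, -0.0, 0.26] [0.0, 0.0, 0.0] rows>=0.8
```

```bash
python3 -m pendant '[0,0.024,-0.016,0.3,0,0,-0.004,0,0.024,-0.016,0.6,0,0,-0.004,0,0.024,-0.016,0.7,0,0,-0.004,0,0.024,-0.016,0.8,0,0,-0.004,0,0.024,-0.016,0.8,0,0,-0.004,0,0.024,-0.016,0.8,0,0,-0.004,0,0.024,-0.016,0.8,0,0,-0.004]'
python3 - <<'E'
from h import *
Q0=R.from_quat([7.06421327e-01,7.07791326e-01,0,5.85595968e-04])
plan(([.4815,.4239,.0095],Q0))
E
```

```text
clock: 35.6
tool_pos: [0.4803, 0.428, 0.0217]
eef_rot: [0.704, 0.71, 0.001, 0.001]
contact_force: [0.1, 0.3, -2.7]
opening: 0.43
finger_force: 35.0
at [0.4803 0.428  0.0217] clock 35.6
[-0.027, 0.007, 0.081] [0.001, -0.0, 0.004] rows>=0.3
```

```bash
python3 -m pendant '[0,-0.027,0.007,0.03,0,0,0.004,0,-0.027,0.007,0.06,0,0,0.004,0,-0.027,0.007,0.075,0,0,0.004,0,-0.027,0.007,0.075,0,0,0.004,0,-0.027,0.007,0.075,0,0,0.004]'; python3 -m pendant '[0,0,0,0,0,0,0,0,0,0,0,0,0,0,0,0,0,0,0,0,0]'
```

```text
clock: 36.1
tool_pos: [0.4801, 0.423, 0.0086]
eef_rot: [0.706, 0.708, -0.001, 0.001]
contact_force: [-1.1, -0.4, -0.6]
opening: 0.43
finger_force: 35.0
clock: 36.4
tool_pos: [0.4801, 0.423, 0.0086]
eef_rot: [0.706, 0.708, -0.001, 0.001]
contact_force: [0.1, -1.6, -0.8]
opening: 0.425
finger_force: 35.0
```

On the mat: the load dropped from -2.8 to -0.8 N. Releasing and checking.

```bash
python3 -m pendant '[1,0,0,0,0,0,0,1,0,0,0,0,0,0,1,0,0,0,0,0,0,1,0,0,0,0,0,0,1,0,0,0,0,0,0,1,0,0,-0.3,0,0,0,1,0,0,-0.6,0,0,0,1,0,0,-0.9,0,0,0,1,0,0,-0.99,0,0,0,1,0,0,-0.99,0,0,0]'; python3 -m pendant '[1,-0.42,-0.015,-0.38,0,0,0,1,-0.42,-0.015,-0.38,0,0,0,1,-0.42,-0.015,-0.38,0,0,0,1,-0.42,-0.015,-0.38,0,0,0,1,-0.42,-0.015,-0.38,0,0,0,1,-0.42,-0.015,-0.38,0,0,0]'
python3 - <<'E'
from h import *
s=snap('wrist');im=s['img'];cv2.imwrite('pics/w15.png',im[:,:,::-1]);print(st()[0])
# nozzle: bright low-sat pixels near centre
hsv=cv2.cvtColor(im,cv2.COLOR_RGB2HSV);m=((hsv[:,:,1]<40)&(hsv[:,:,2]>110)).astype(np.uint8);m[240:]=0;m[:,:270]=0;m[:,380:]=0
k,l,t,c=cv2.connectedComponentsWithStats(m)
for i in range(1,k):
    if t[i,4]>100:
        x,y,w,h,_=t[i];print(t[i],onz(s,(x+w/2,y+h),.024).round(4))
g=im.max(2)
for row in (20,60,100,140,165): 
    print(row,[ (a,int(g[row,a])) for a in range(290,360,4)][::1] if row==140 else '')
E
```

```text
clock: 37.4
tool_pos: [0.4813, 0.4245, 0.1595]
eef_rot: [0.706, 0.708, 0.002, 0.001]
contact_force: [0.3, 1.1, -1.2]
opening: 1.001
finger_force: 0.0
clock: 38.0
tool_pos: [0.4767, 0.3618, 0.2124]
eef_rot: [0.706, 0.709, -0.002, 0.0]
contact_force: [-0.1, 0.3, -0.4]
opening: 1.004
finger_force: 0.0
[0.47694352 0.36159856 0.21267108]
[ 312   25   24   44 1021] [0.4803 0.4518 0.024 ]
[312 186  19  37 607] [0.479  0.3049 0.024 ]
20 
60 
100 
140 [(290, 45), (294, 45), (298, 45), (302, 38), (306, 38), (310, 42), (314, 45), (318, 44), (322, 42), (326, 40), (330, 39), (334, 37), (338, 31), (342, 27), (346, 46), (350, 45), (354, 44), (358, 45)]
165
```

View pics/w15.png

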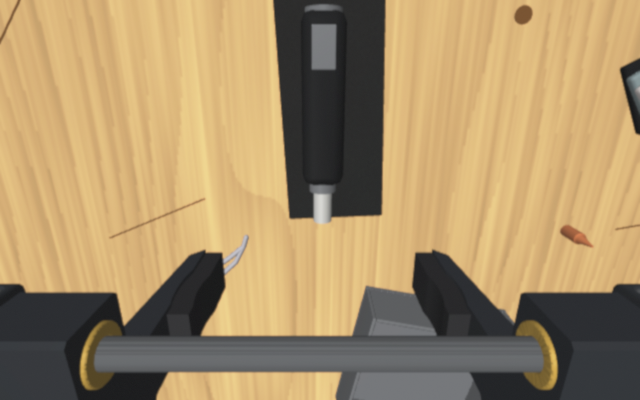

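The duster lies flat on its mat, with its tip at about (322,222), 3-4 mm from where it started. I've now viewed 16 pictures, two more than the 14 allowed, so I'll open no more and rely on numeric measurements from here. Next I open the clamp.

```bash
python3 - <<'E'
from h import *
plan(([.49,.22,.225],down(35)),([.50,.07,.225],down(-8.5)),(fx(12,75,225),None))
E
```

```text
at [0.4769 0.3616 0.2127] clock 38.0
[-0.945, 0.083, -0.079] [-0.0, 0.003, 0.614] rows>=6.4
[-0.519, 0.857, 0.0] [0.0, 0.0, 0.483] rows>=5.1
[0.202, 0.973, 0.0] [0.0, 0.0, 0.0] rows>=3.0
```

```bash
python3 -m pendant '[0,-0.945,0.083,-0.08,0,0,0.614,0,-0.945,0.083,-0.08,0,0,0.614,0,-0.945,0.083,-0.08,0,0,0.614,0,-0.945,0.083,-0.08,0,0,0.614,0,-0.945,0.083,-0.08,0,0,0.614,0,-0.945,0.083,-0.08,0,0,0.614,0,-0.945,0.083,-0.08,0,0,0.614,0,-0.945,0.083,-0.08,0,0,0.614]'; python3 -m pendant '[0,-0.519,0.857,0,0,0,0.483,0,-0.519,0.857,0,0,0,0.483,0,-0.519,0.857,0,0,0,0.483,0,-0.519,0.857,0,0,0,0.483,0,-0.519,0.857,0,0,0,0.483,0,-0.519,0.857,0,0,0,0.483,0,-0.519,0.857,0,0,0,0.483]'; python3 -m pendant '[0,0.2,0.973,0,0,0,0,0,0.2,0.973,0,0,0,0,0,0.2,0.973,0,0,0,0,0,0.2,0.973,0,0,0,0,0,0.2,0.973,0,0,0,0,0,0.2,0.973,0,0,0,0,0,0.2,0.973,0,0,0,0]'
python3 - <<'E'
from h import *
plan((fx(12,74,98),down(-8.5)),(fx(12,180,98),None))
E
```

```text
clock: 38.85
tool_pos: [0.4904, 0.2196, 0.2258]
eef_rot: [0.954, 0.3, -0.001, 0.002]
contact_force: [0.4, 0.2, -0.6]
opening: 0.299
finger_force: 0.0
clock: 39.55
tool_pos: [0.5002, 0.0695, 0.2265]
eef_rot: [0.997, -0.072, -0.0, 0.001]
contact_force: [0.0, -0.6, -0.1]
opening: 0.004
finger_force: 0.0
clock: 40.25
tool_pos: [0.5082, -0.0777, 0.2269]
eef_rot: [0.997, -0.073, -0.0, 0.001]
contact_force: [-0.0, -0.2, 0.0]
opening: 0.0
finger_force: 0.0
at [ 0.5082 -0.0777  0.2269] clock 40.2
[0.01, 0.006, 0.86] [0.001, 0.0, 0.002] rows>=2.6
[-0.707, -0.0, 0.0] [0.0, 0.0, 0.0] rows>=2.1
```

```bash
python3 -m pendant '[0,0.01,0.006,0.3,0,0,0,0,0.01,0.006,0.6,0,0,0,0,0.01,0.006,0.86,0,0,0,0,0.01,0.006,0.86,0,0,0,0,0.01,0.006,0.86,0,0,0,0,0.01,0.006,0.86,0,0,0]'; python3 -m pendant '[0,-0.1,0,0,0,0,0,0,-0.2,0,0,0,0,0,0,-0.3,0,0,0,0,0,0,-0.4,0,0,0,0,0,0,-0.5,0,0,0,0,0,0,-0.6,0,0,0,0,0,0,-0.7,0,0,0,0,0,0,-0.7,0,0,0,0,0,0,-0.7,0,0,0,0,0,0,-0.7,0,0,0,0,0]'; python3 -m pendant '[0,0,0,-0.3,0,0,0,0,0,0,-0.8,0,0,0,0,0,0,-0.8,0,0,0,0,0,0,-0.8,0,0,0,0,0,0,-0.8,0,0,0,0,0,0,-0.8,0,0,0]'
python3 - <<'E'
from h import *
s=snap('scene');im=s['img'];g=cv2.cvtColor(im,cv2.COLOR_RGB2GRAY)
P=lambda a,r_: fx(12,115-r_*np.cos(a),55+r_*np.sin(a))
def samp(p): u=proj(s,p).round().astype(int);return u,g[u[1],u[0]]
for n,t in(('open',2.0),('shut',.03)):
    print(n,'bar',[samp(P(t,r_)) for r_ in(30,50,65)],'ball',samp(P(t+np.radians(85),80)))
hsv=cv2.cvtColor(im,cv2.COLOR_RGB2HSV);m=cv2.inRange(hsv,(105,120,30),(125,255,255))
k,l,t,c=cv2.connectedComponentsWithStats(m)
print([infx(onz(s,c[i],.02)).round(0) for i in range(1,k) if t[i,4]>20],st()[0])
E
```

```text
clock: 40.85
tool_pos: [0.5107, -0.0814, 0.1001]
eef_rot: [0.997, -0.075, 0.002, 0.002]
contact_force: [-0.8, 0.5, -0.2]
opening: 0.006
finger_force: 0.0
clock: 41.85
tool_pos: [0.4073, -0.0659, 0.0987]
eef_rot: [0.997, -0.075, 0.002, 0.002]
contact_force: [1.2, 0.9, 0.5]
opening: 0.006
finger_force: 0.0
clock: 42.45
tool_pos: [0.4054, -0.0648, 0.2176]
eef_rot: [0.997, -0.075, -0.0, 0.001]
contact_force: [0.2, 0.4, -0.6]
opening: 0.003
finger_force: 0.0
open bar [(array([334, 185]), np.uint8(96)), (array([336, 179]), np.uint8(76)), (array([338, 174]), np.uint8(88))] ball (array([348, 192]), np.uint8(148))
shut bar [(array([323, 199]), np.uint8(117)), (array([318, 201]), np.uint8(133)), (array([314, 203]), np.uint8(132))] ball (array([330, 172]), np.uint8(46))
[array([-37.,  33.,  20.]), array([ -1., -15.,  20.])] [ 0.4051548  -0.06493988  0.21738401]
```

```bash
python3 - <<'E'
from h import *
g0=cv2.imread('pics/scene0.png',0);s=snap('scene');g=cv2.cvtColor(s['img'],cv2.COLOR_RGB2GRAY)
print('old');print(g0[165:215:2,306:356:2]//10);print('new');print(g[165:215:2,306:356:2]//10)
t0=cv2.imread('pics/top0.png',0);t=snap('top');gt=cv2.cvtColor(t['img'],cv2.COLOR_RGB2GRAY)
print(t0[225:262:2,318:342:2]//10);print(gt[225:262:2,318:342:2]//10)
hsv=cv2.cvtColor(t['img'],cv2.COLOR_RGB2HSV);m=cv2.inRange(hsv,(105,120,30),(125,255,255))
k,l,q,c=cv2.connectedComponentsWithStats(m)
print([(q[i],infx(onz(t,c[i],.028)).round(0)) for i in range(1,k) if q[i,4]>10])
E
```

```text
old
[[ 6  7  7  7  7  8  7  7  7  7  7  7  7  7  7 12 17 17 17 17 17 17 17 16
  16]
 [ 4  4  4  4  5  6  6  7  7  7  8  7  7  7  8 15 17 17 17 17 17 17 17 17
  17]
 [ 4  4  4  4  4  4  4  4  4  5  5  5  6  7 11 17 17 16 17 17 17 17 17 17
  17]
 [16 13  9  7  6  4  4  4  4  4  4  4  4  7 15 16 17 16 17 16 17 17 17 17
  17]
 [19 18 18 18 17 16 13 13  9  7  5  4  4  7 14  9 12 17 17 16 17 16 16 17
  17]
 [18 18 18 18 18 18 18 16 18 17 16 15 10  2  3  4  7 14 16 17 17 16 16 16
  16]
 [17 17 17 18 18 19 18 17 16 18 18 17 14  1  2  3  8 14 16 17 18 17 17 16
  16]
 [17 17 17 17 17 18 18 19 16 16 18 18 18 15  7  7 12 15 17 17 17 17 17 17
  17]
 [17 17 17 17 17 17 17 18 18 17 18 18 18 17  9  9 14 16 17 17 17 17 17 17
  17]
 [17 17 17 17 17 17 17 17 17 18 16 18 19 13  9 11 14 17 17 17 17 17 17 17
  17]
 [18 18 18 18 18 18 17 17 17 17 17 14 17 10  9 13 16 18 17 17 17 17 18 17
  17]
 [18 18 18 18 18 18 18 18 17 17 17 17 13  9 10 14 17 18 18 18 18 17 17 17
  18]
 [18 18 17 14 10 14 18 18 18 18 18 19 11  9 11 14 18 18 18 18 17 11 11 16
  17]
 [17 14 13 11  6 11 13 16 18 16 16 14  9  9 13 16 17 17 
[... 3618 characters left out ...]
1 11 11 11 11 11 11 11 11 11 11]]
[[8 5 2 2 2 1 2 2 2 2 3 7]
 [3 2 2 2 1 2 2 2 2 2 2 2]
 [3 2 1 1 2 2 2 2 3 2 2 2]
 [3 2 2 2 2 2 3 3 3 3 2 2]
 [1 3 3 2 2 3 4 4 3 3 3 2]
 [4 3 3 3 3 2 2 4 4 3 3 3]
 [4 3 3 3 2 2 2 2 4 4 3 3]
 [3 2 2 2 2 2 2 2 2 4 3 3]
 [2 2 2 2 2 2 2 2 2 2 4 3]
 [2 2 2 2 2 2 2 2 2 2 2 4]
 [2 2 2 2 2 2 2 2 2 2 2 2]
 [2 2 2 2 2 2 2 2 2 2 2 2]
 [2 2 2 2 2 2 2 2 2 2 2 2]
 [2 2 2 2 2 2 2 2 2 2 2 2]
 [2 2 2 2 2 2 2 2 2 2 2 2]
 [2 2 2 2 2 2 2 2 2 2 2 2]
 [2 2 2 2 2 2 2 2 2 2 2 2]
 [2 2 2 2 2 2 2 2 2 2 2 2]
 [2 2 2 2 2 2 2 2 2 2 2 2]]
[(array([338, 186,  10,  10,  74], dtype=int32), array([ -2., -14.,  28.])), (array([347, 202,  10,   9,  70], dtype=int32), array([-38.,  29.,  28.]))]
```

The clamp's picture is identical to the starting one, so it is fully open. Both sinks are flat in the tray; sink 2 has moved to (-38, 29). Next I grasp the tray's fin.

```bash
python3 - <<'E'
from h import *
plan((fx(-30,100,230),down(36)),(fx(-78,0,230),down(81.5)),(fx(-78,0,110),None))
E
```

```text
at [ 0.4051 -0.0652  0.2174] clock 42.6
[0.528, 0.267, -0.084] [0.001, 0.002, -0.496] rows>=5.2
[0.251, 0.696, 0.0] [0.0, 0.0, -0.506] rows>=5.3
[0.0, 0.0, 0.8] [0.0, 0.0, 0.0] rows>=2.4
```

```bash
python3 -m pendant '[0.45,0.528,0.267,-0.084,0,0,-0.496,0.45,0.528,0.267,-0.084,0,0,-0.496,0.45,0.528,0.267,-0.084,0,0,-0.496,0.45,0.528,0.267,-0.084,0,0,-0.496,0.45,0.528,0.267,-0.084,0,0,-0.496,0.45,0.528,0.267,-0.084,0,0,-0.496,0.45,0.528,0.267,-0.084,0,0,-0.496]'; python3 -m pendant '[0.45,0.25,0.696,0,0,0,-0.506,0.45,0.25,0.696,0,0,0,-0.506,0.45,0.25,0.696,0,0,0,-0.506,0.45,0.25,0.696,0,0,0,-0.506,0.45,0.25,0.696,0,0,0,-0.506,0.45,0.25,0.696,0,0,0,-0.506,0.45,0.25,0.696,0,0,0,-0.506]'; python3 -m pendant '[0.45,0,0,0.8,0,0,0,0.45,0,0,0.8,0,0,0,0.45,0,0,0.8,0,0,0,0.45,0,0,0.8,0,0,0,0.45,0,0,0.8,0,0,0,0.45,0,0,0.8,0,0,0]'
python3 - <<'E'
from h import *
p,Q,s=st();print(infx(p),s['q'].round(2))
plan((fx(-78,0,110),down(81.5)))
t=snap('top');g=cv2.cvtColor(t['img'],cv2.COLOR_RGB2GRAY)
w=snap('wrist','w20');print([proj(w,fx(*a)).round() for a in [(-96,-4,61),(-96,4,61),(-66,-4,61),(-66,4,61),(-64,-49,31),(-64,49,31),(62,-49,31),(62,49,31)]])
gw=cv2.cvtColor(w['img'],cv2.COLOR_RGB2GRAY)
print(gw[200:300:6,280:370:4]//10)
E
```

```text
clock: 43.3
tool_pos: [0.4776, -0.1168, 0.2305]
eef_rot: [0.951, 0.308, -0.001, 0.001]
contact_force: [0.2, 0.4, 0.2]
opening: 0.445
finger_force: 0.0
clock: 44.0
tool_pos: [0.5693, -0.1791, 0.2306]
eef_rot: [0.758, 0.652, -0.001, 0.0]
contact_force: [-0.2, 0.2, 0.2]
opening: 0.45
finger_force: 0.0
clock: 44.6
tool_pos: [0.5709, -0.1799, 0.1127]
eef_rot: [0.757, 0.653, -0.0, 0.002]
contact_force: [-0.1, 0.2, 0.3]
opening: 0.448
finger_force: 0.0
[-78.67125677  -1.79548507 112.74736489] [ 0.12  0.83  0.19  1.77 -0.25  0.56  0.31]
at [ 0.5709 -0.1799  0.1127] clock 44.6
[0.005, -0.012, 0.018] [0.002, 0.002, 0.0] rows>=0.1
[array([322., 251.]), array([309., 251.]), array([322., 205.]), array([309., 205.]), array([389., 187.]), array([242., 187.]), array([404., -32.]), array([226., -32.])]
[[ 4  4  4  4  4  4  4  4  6  7  7  5  4  4  4  4  4  4  4  4  4  4  4]
 [ 4  4  4  5  4  4  4  4  7  9  9  6  4  4  4  4  5  4  4  4  4  4  4]
 [14 14 14 14 14 14 14 14  9  9  9  8 14 14 14 14 14 14 14 14 14 14 14]
 [14 14 14 14 14 14 14 14  9  9  9  8 14 14 14 14 14 14 14 14 14 14 14]
 [14 14 14 14 1
[... 221 characters left out ...]
20 20 10  9  8 13 19 20 19 19 18 19 19 18 19 19 18]
 [19 20 19 20 20 20 20 20 16 11 10 18 19 20 19 19 18 19 19 18 19 19 18]
 [19 20 19 20 20 20 20 20 19 20 19 19 19 20 20 19 18 18 19 18 18  4  4]
 [20 20 19 19 20 20 20 20 20 20 19 19 19 20 20 19 18 18 19 18 18  4  4]
 [20 19 20 19 21 20 20 20 20 20 19 19 19 19 20 19 19 18 19 18 17  3  4]
 [20 19 20 19 20 20 20 20 20 19 20 19 19 19 20 19 19 18 18 19 16  3  4]
 [20 20 20 19 20 20 20 20 20 19 20 19 19 19 20 20 19 18 18 19 16  3  3]
 [20 20 19 20 19 21 20 20 20 20 20 19 19 19 19 20 19 18 18 19 16  3  4]
 [20 20 20 20 19 21 20 20 20 20 20 20 19 19 19 20 19 19 18 19 17  3  4]
 [19 20 20 20 19 20 20 20 20 20 19 20 19 19 19 19 19 19 18 18 18  4  4]]
```

Wrist numbers put the fin at y≈-2 mm, and the tool is at -1.8, so it's centred. Descending and gripping.

```bash
python3 -m pendant '[0.45,0.005,0,0.3,0,0,0,0.45,0.005,0,0.5,0,0,0,0.45,0.005,0,0.61,0,0,0,0.45,0.005,0,0.61,0,0,0,0.45,0.005,0,0.61,0,0,0,0.45,0.005,0,0.61,0,0,0]' 55; python3 -m pendant '[0,0,0,0,0,0,0,0,0,0,0,0,0,0,0,0,0,0,0,0,0,0,0,0,0,0,0,0,0,0,0,0,0,0,0,0,0,0,0,0,0,0,0,0,0,0,0,0,0,0,0,0,0,0,0,0]' 55
python3 - <<'E'
from h import *
p,Q,s=st();print(repr(p),Q.as_quat(),infx(p))
E
python3 -m pendant '[0,0,0,-0.03,0,0,0,0,0,0,-0.1,0,0,0,0,0,0,-0.2,0,0,0,0,0,0,-0.35,0,0,0,0,0,0,-0.55,0,0,0,0,0,0,-0.8,0,0,0,0,0,0,-0.85,0,0,0,0,0,0,-0.85,0,0,0,0,0,0,-0.85,0,0,0,0,0,0,-0.85,0,0,0]'
python3 - <<'E'
from h import *
p,Q,s=st();print(infx(p),s['q'].round(2),s['moment'])
t=snap('top','lift')
hsv=cv2.cvtColor(t['img'],cv2.COLOR_RGB2HSV);m=cv2.inRange(hsv,(105,120,30),(125,255,255))
k,l,q,c=cv2.connectedComponentsWithStats(m);print([(q[i],infx(onz(t,c[i],.158)).round(0)) for i in range(1,k) if q[i,4]>10])
E
```

```text
clock: 45.3
tool_pos: [0.571, -0.1794, 0.0213]
eef_rot: [0.757, 0.653, 0.0, 0.002]
contact_force: [0.4, 0.4, -0.1]
opening: 0.453
finger_force: 0.0
clock: 46.1
tool_pos: [0.57, -0.1789, 0.0198]
eef_rot: [0.757, 0.653, -0.001, 0.001]
contact_force: [-0.2, 0.3, 3.4]
opening: 0.085
finger_force: 55.0
array([ 0.57003737, -0.17886688,  0.01981362]) [ 7.57145635e-01  6.53244794e-01 -5.64489612e-04  1.18604207e-03] [-77.81068944  -0.79686131  19.81362246]
clock: 47.1
tool_pos: [0.5685, -0.178, 0.1454]
eef_rot: [0.757, 0.653, -0.002, -0.0]
contact_force: [0.2, 0.1, -4.4]
opening: 0.087
finger_force: 55.0
[-77.17306159   0.81242442 145.4417853 ] [ 0.11  0.78  0.21  1.75 -0.24  0.63  0.31] [-0.23821316 -0.11528034 -0.02212516]
[(array([339, 181,  10,  10,  89], dtype=int32), array([ -0.,  -8., 158.]))]
```

```bash
python3 - <<'E'
from h import *
t=snap('scene')
hsv=cv2.cvtColor(t['img'],cv2.COLOR_RGB2HSV);m=cv2.inRange(hsv,(105,120,30),(125,255,255))
k,l,q,c=cv2.connectedComponentsWithStats(m);print([(q[i],infx(onz(t,c[i],.150)).round(0)) for i in range(1,k) if q[i,4]>10])
print('bin',infx([.5954,.1158,0]))
ax=fx(0,1000,0)-fx(0,0,0);ax/=np.linalg.norm(ax)
Q0=down(81.5);T=lambda d:R.from_rotvec(ax*np.radians(d))*Q0
W=lambda d,mx=175,z=90:(fx(mx-(140*np.cos(np.radians(d))-8*np.sin(np.radians(d))),18,z+140*np.sin(np.radians(d))+8*np.cos(np.radians(d))),T(d))
plan((fx(35,18,200),Q0),W(25),W(50))
E
```

```text
[(array([289, 167,  16,  22, 197], dtype=int32), array([-12.,   7., 150.]))]
bin [217.35642192  17.86353411   0.        ]
at [ 0.5688 -0.1782  0.1456] clock 47.2
[0.748, -0.116, -0.364] [-0.002, 0.001, 0.001] rows>=2.5
[0.11, 0.0, 0.291] [0.0, -0.278, 0.0] rows>=2.9
[0.11, 0.0, -0.389] [0.0, -0.278, -0.0] rows>=2.9
```

```bash
python3 -m pendant '[0,0.1,-0.02,-0.1,0,0,0,0,0.25,-0.04,-0.2,0,0,0,0,0.45,-0.07,-0.3,0,0,0,0,0.6,-0.1,-0.364,0,0,0,0,0.7,-0.116,-0.364,0,0,0,0,0.748,-0.116,-0.364,0,0,0,0,0.748,-0.116,-0.364,0,0,0,0,0.748,-0.116,-0.364,0,0,0,0,0.748,-0.116,-0.364,0,0,0]'
python3 - <<'E'
from h import *
p,Q,s=st();print(infx(p),s['q'].round(2))
ax=fx(0,1000,0)-fx(0,0,0);ax/=np.linalg.norm(ax)
Q0=down(81.5);T=lambda d:R.from_rotvec(ax*np.radians(d))*Q0
W=lambda d,mx=175,z=90:(fx(mx-(140*np.cos(np.radians(d))-8*np.sin(np.radians(d))),18,z+140*np.sin(np.radians(d))+8*np.cos(np.radians(d))),T(d))
plan(W(15),W(30),W(50))
E
```

```text
clock: 48.1
tool_pos: [0.5686, -0.0667, 0.201]
eef_rot: [0.758, 0.652, -0.001, 0.001]
contact_force: [-0.6, -0.1, -3.7]
opening: 0.084
finger_force: 55.0
[ 32.88670028  17.23548177 200.96149435] [-0.12  0.68  0.26  1.78 -0.25  0.71  0.13]
at [ 0.5686 -0.0667  0.201 ] clock 48.1
[0.061, -0.005, 0.446] [-0.0, -0.164, -0.001] rows>=1.7
[0.046, 0.0, -0.24] [0.0, -0.167, 0.0] rows>=1.7
[0.075, 0.0, -0.316] [0.0, -0.222, -0.0] rows>=2.3
```

```bash
python3 -m pendant '[0,0.02,0,0.15,0,-0.05,0,0,0.04,0,0.3,0,-0.1,0,0,0.061,0,0.44,0,-0.164,0,0,0.061,0,0.44,0,-0.164,0,0,0.061,0,0.44,0,-0.164,0]'; python3 -m pendant '[0,0.02,0,-0.08,0,-0.06,0,0,0.03,0,-0.16,0,-0.11,0,0,0.046,0,-0.24,0,-0.167,0,0,0.046,0,-0.24,0,-0.167,0,0,0.046,0,-0.24,0,-0.167,0,0,0.046,0,-0.24,0,-0.167,0,0,0.046,0,-0.24,0,-0.167,0]'; python3 -m pendant '[0,0.02,0,-0.1,0,-0.06,0,0,0.05,0,-0.2,0,-0.13,0,0,0.075,0,-0.316,0,-0.222,0,0,0.075,0,-0.316,0,-0.222,0,0,0.075,0,-0.316,0,-0.222,0,0,0.075,0,-0.316,0,-0.222,0,0,0.075,0,-0.316,0,-0.222,0]'
python3 - <<'E'
from h import *
p,Q,s=st();print(infx(p),s['q'].round(2),np.degrees(np.arccos(-Q.as_matrix()[2,2])))
for n in('top','scene'):
    t=snap(n,n+'dump')
    hsv=cv2.cvtColor(t['img'],cv2.COLOR_RGB2HSV);m=cv2.inRange(hsv,(105,120,25),(125,255,255))
    k,l,q,c=cv2.connectedComponentsWithStats(m);print(n,[(q[i],infx(onz(t,c[i],.02)).round(0)) for i in range(1,k) if q[i,4]>10])
E
```

```text
clock: 48.6
tool_pos: [0.5702, -0.0562, 0.1351]
eef_rot: [0.751, 0.648, -0.098, 0.084]
contact_force: [0.4, -0.8, -3.0]
opening: 0.087
finger_force: 55.0
clock: 49.3
tool_pos: [0.5721, -0.0426, 0.1691]
eef_rot: [0.733, 0.63, -0.195, 0.168]
contact_force: [-0.2, 0.2, -3.1]
opening: 0.083
finger_force: 55.0
clock: 50.0
tool_pos: [0.5771, -0.0093, 0.2049]
eef_rot: [0.688, 0.591, -0.319, 0.275]
contact_force: [-1.0, -1.2, -2.5]
opening: 0.084
finger_force: 55.0
[ 90.93514637  17.43521051 204.87868695] [-0.83  1.1   0.84  1.6   0.08  1.02 -0.42] 49.82886597065496
top [(array([260, 191,   8,   4,  24], dtype=int32), array([239.,  29.,  20.])), (array([257, 199,  10,   9,  53], dtype=int32), array([240.,  61.,  20.]))]
scene [(array([358, 244,  25,  22, 231], dtype=int32), array([242.,  38.,  20.]))]
```

Both sinks are in the bin. Bringing the tray back.

```bash
python3 - <<'E'
from h import *
ax=fx(0,1000,0)-fx(0,0,0);ax/=np.linalg.norm(ax)
Q0=down(81.5);T=lambda d:R.from_rotvec(ax*np.radians(d))*Q0
plan((fx(60,18,210),T(25)),(fx(30,10,205),Q0),(fx(-78.5,-.8,130),Q0))
E
```

```text
at [ 0.5773 -0.0086  0.2046] clock 50.1
[-0.164, -0.004, 0.138] [0.0, 0.276, -0.001] rows>=2.9
[-0.167, 0.053, 0.115] [-0.0, 0.278, 0.0] rows>=2.9
[-0.723, 0.072, 0.5] [0.0, 0.0, 0.0] rows>=2.6
```

```bash
python3 -m pendant '[0,-0.05,0,0.03,0,0.09,0,0,-0.1,0,0.08,0,0.18,0,0,-0.164,0,0.138,0,0.276,0,0,-0.164,0,0.138,0,0.276,0,0,-0.164,0,0.138,0,0.276,0]'; python3 -m pendant '[0,-0.05,0.02,0.03,0,0.09,0,0,-0.1,0.04,0.08,0,0.18,0,0,-0.167,0.053,0.115,0,0.278,0,0,-0.167,0.053,0.115,0,0.278,0,0,-0.167,0.053,0.115,0,0.278,0]'; python3 -m pendant '[0,-0.2,0.02,0.05,0,0,0,0,-0.4,0.04,0.2,0,0,0,0,-0.6,0.06,0.4,0,0,0,0,-0.723,0.072,0.5,0,0,0,0,-0.723,0.072,0.5,0,0,0,0,-0.723,0.072,0.5,0,0,0,0,-0.723,0.072,0.5,0,0,0,0,-0.723,0.072,0.5,0,0,0]'
python3 - <<'E'
from h import *
Q0=R.from_quat([7.57145635e-01,6.53244794e-01,-5.64489612e-04,1.18604207e-03])
p,Q,s=st();print(infx(p))
plan((fx(-78.5,-.8,50),Q0))
E
```

```text
clock: 50.6
tool_pos: [0.5723, -0.0416, 0.2111]
eef_rot: [0.741, 0.635, -0.164, 0.142]
contact_force: [-0.3, 1.5, -3.2]
opening: 0.087
finger_force: 55.0
clock: 51.1
tool_pos: [0.5755, -0.0723, 0.2039]
eef_rot: [0.759, 0.651, -0.001, 0.0]
contact_force: [-0.4, 0.6, -2.6]
opening: 0.081
finger_force: 55.0
clock: 51.9
tool_pos: [0.5723, -0.1757, 0.1302]
eef_rot: [0.756, 0.655, 0.001, 0.001]
contact_force: [0.3, -0.1, -2.4]
opening: 0.086
finger_force: 55.0
[-74.37528011  -2.61584072 130.1579664 ]
at [ 0.5723 -0.1757  0.1302] clock 51.9
[-0.027, -0.013, 0.534] [0.0, -0.001, 0.002] rows>=1.6
```

```bash
python3 -m pendant '[0,-0.027,-0.013,0.2,0,0,0.002,0,-0.027,-0.013,0.4,0,0,0.002,0,-0.027,-0.013,0.53,0,0,0.002,0,-0.027,-0.013,0.6,0,0,0.002,0,-0.027,-0.013,0.6,0,0,0.002,0,-0.027,-0.013,0.6,0,0,0.002,0,-0.027,-0.013,0.6,0,0,0.002]'
python3 - <<'E'
from h import *
Q0=R.from_quat([7.57145635e-01,6.53244794e-01,-5.64489612e-04,1.18604207e-03])
p,Q,s=st();print(infx(p),s['moment'],s['contact_force'])
plan((fx(-78.5,-.8,20),Q0))
E
```

```text
clock: 52.6
tool_pos: [0.5697, -0.1823, 0.0408]
eef_rot: [0.758, 0.652, 0.0, 0.002]
contact_force: [0.6, -0.0, -3.0]
opening: 0.084
finger_force: 55.0
[-81.22238572  -0.99331591  40.77999754] [-0.2024038  -0.06840098  0.0068609 ] [ 0.55966086 -0.01550839 -2.95786835]
at [ 0.5697 -0.1823  0.0408] clock 52.6
[0.018, -0.002, 0.139] [0.001, -0.001, -0.002] rows>=0.4
```

```bash
python3 -m pendant '[0,0.018,0,0.05,0,0,-0.002,0,0.018,0,0.1,0,0,-0.002,0,0.018,0,0.13,0,0,-0.002,0,0.018,0,0.137,0,0,-0.002,0,0.018,0,0.137,0,0,-0.002,0,0.018,0,0.137,0,0,-0.002]'
python3 - <<'E'
from h import *
p,Q,s=st();print(infx(p),s['contact_force'],s['moment'],np.degrees((down(81.5).inv()*Q).as_rotvec()))
w=snap('wrist','w30');print([proj(w,fx(*a)).round(1) for a in [(-75,0,9)]])
E
```

```text
clock: 53.2
tool_pos: [0.569, -0.1791, 0.0198]
eef_rot: [0.757, 0.653, 0.0, 0.0]
contact_force: [-1.2, 1.7, 7.7]
opening: 0.084
finger_force: 55.0
[-78.14785504   0.19326118  19.76105928] [-1.215488    1.71968457  7.67692987] [ 0.37451133  0.34462331 -0.03772478] [-0.01963231  0.00840327 -0.05758796]
[array([319.3, 252. ])]
```

Contact made at the recorded grasp height. Releasing, retreating upward, and comparing with the starting image.

```bash
python3 -m pendant '[0.4,0,0,0,0,0,0,0.4,0,0,0,0,0,0,0.4,0,0,0,0,0,0,0.4,0,0,0,0,0,0,0.4,0,0,0,0,0,0,0.4,0,0,-0.2,0,0,0,0.4,0,0,-0.5,0,0,0,0.4,0,0,-0.9,0,0,0,0.4,0,0,-0.99,0,0,0,0.4,0,0,-0.99,0,0,0]'; python3 -m pendant '[0.4,-0.9,0,-0.3,0,0,0,0.4,-0.9,0,-0.3,0,0,0,0.4,-0.9,0,-0.3,0,0,0,0.4,-0.9,0,-0.3,0,0,0,0.4,-0.9,0,-0.3,0,0,0,0.4,-0.9,0,-0.3,0,0,0]';python3 -m pendant '[0.4,-0.9,0,0,0,0,0,0.4,-0.9,0,0,0,0,0,0.4,-0.9,0,0,0,0,0,0.4,-0.9,0,0,0,0,0,0.4,-0.9,0,0,0,0,0,0.4,-0.9,0,0,0,0,0]'
python3 - <<'E'
from h import *
for n,(y0,y1,x0,x1) in(('top',(172,222,315,378)),('scene',(185,240,268,335))):
    a=cv2.imread(f'pics/{n}0.png',0).astype(np.float32);s=snap(n,n+'40');b=cv2.cvtColor(s['img'],cv2.COLOR_RGB2GRAY).astype(np.float32)
    print(n,'shift px',cv2.phaseCorrelate(a[y0:y1,x0:x1],b[y0:y1,x0:x1]),'mean diff',np.abs(a-b)[y0:y1,x0:x1].mean(),np.abs(a-b)[y0:y1,x0:x1].max())
    d=(np.abs(a-b)>20).astype(np.uint8);k,l,q,c=cv2.connectedComponentsWithStats(d);print([q[i].tolist() for i in range(1,k) if q[i,4]>12])
    hsv=cv2.cvtColor(s['img'],cv2.COLOR_RGB2HSV);m=cv2.inRange(hsv,(105,120,25),(125,255,255))
    k,l,q,c=cv2.connectedComponentsWithStats(m);print('blue',[(q[i,4],infx(onz(s,c[i],.02)).round(0)) for i in range(1,k) if q[i,4]>10])
    # tray bright mask
    for nm,im in(('old',cv2.imread(f'pics/{n}0.png')[:,:,::-1]),('new',s['img'])):
        sub=im[y0:y1,x0:x1].astype(int);m=((sub.max(2)-sub.min(2)<14)&(sub.min(2)>118)&(sub.min(2)<215)).astype(np.uint8)
        k,l,q,c=cv2.connectedComponentsWithStats(m);i=1+q[1:,4].argmax();rc=cv2.minAreaRect(np.argwhere(l==i)[:,::-1].astype(np.float32));print(nm,q[i],c[i].round(2),rc)
E
```

```text
clock: 54.25
tool_pos: [0.5714, -0.1803, 0.1713]
eef_rot: [0.757, 0.653, 0.002, 0.004]
contact_force: [1.2, 0.2, -0.3]
opening: 0.401
finger_force: 0.0
clock: 54.85
tool_pos: [0.5492, -0.3103, 0.2109]
eef_rot: [0.756, 0.654, 0.0, -0.001]
contact_force: [0.1, -0.4, -1.3]
opening: 0.398
finger_force: 0.0
clock: 55.45
tool_pos: [0.531, -0.4428, 0.2117]
eef_rot: [0.756, 0.655, 0.001, -0.001]
contact_force: [0.6, 0.6, -0.4]
opening: 0.401
finger_force: 0.0
top shift px ((-0.08274823277252352, 1.0092425731223358), 0.8973964658379555) mean diff 13.767619 106.0
[[325, 151, 246, 249, 18770], [330, 178, 10, 3, 13], [336, 179, 28, 6, 55], [261, 186, 9, 9, 80], [257, 200, 11, 8, 57], [318, 206, 11, 4, 35], [327, 208, 33, 9, 95], [410, 223, 12, 11, 119], [146, 225, 11, 6, 22], [194, 224, 12, 5, 14], [470, 224, 7, 4, 15], [193, 226, 14, 6, 37], [458, 239, 5, 7, 13], [256, 244, 14, 12, 114], [511, 300, 129, 100, 7256], [316, 380, 13, 20, 137]]
blue [(np.int32(90), array([236.,  20.,  20.])), (np.int32(57), array([239.,  62.,  20.]))]Traceback (most recent call last):
  File "<stdin>", line 11, in <module>
ValueError: attempt to get argmax of an empty sequence
```

```bash
python3 - <<'E'
from h import *
for n,bx in(('top',[(174,186,322,360),(203,215,318,328),(205,218,345,362),(174,218,316,345),(174,218,345,372)]),('scene',[(185,240,268,335),(186,215,285,315),(205,238,295,332),(195,225,268,290)])):
    a=cv2.imread(f'pics/{n}0.png',0).astype(np.float32);b=cv2.imread(f'pics/{n}40.png',0).astype(np.float32)
    for y0,y1,x0,x1 in bx: print(n,(y0,y1,x0,x1),np.round(cv2.phaseCorrelate(a[y0:y1,x0:x1],b[y0:y1,x0:x1])[0],2))
a=cv2.imread('pics/top0.png',0);b=cv2.imread('pics/top40.png',0)
for c in (324,334,344,354):print(c,'\n',a[174:220,c],'\n',b[174:220,c])
for r_ in(190,200):print(r_,'\n',a[r_,312:378],'\n',b[r_,312:378])
E
```

```text
top (174, 186, 322, 360) [-0.18  0.48]
top (203, 215, 318, 328) [-0.88  0.54]
top (205, 218, 345, 362) [0.03 0.94]
top (174, 218, 316, 345) [0.03 1.91]
top (174, 218, 345, 372) [0.48 1.43][ WARN:0@0.259] global loadsave.cpp:275 findDecoder imread_('pics/scene40.png'): can't open/read file: check file path/integrity
Traceback (most recent call last):
AttributeError: 'NoneType' object has no attribute 'astype'
```

```bash
python3 - <<'E'
from h import *
a=cv2.imread('pics/top0.png',0);b=cv2.imread('pics/top40.png',0)
np.set_printoptions(linewidth=300)
for c in (324,334,344,354):print(c,'\n',a[174:218,c],'\n',b[174:218,c])
for r_ in(190,200):print(r_,'\n',a[r_,312:376],'\n',b[r_,312:376])
s=snap('scene','scene40')
E
```

```text
324 
 [ 72  87  89  64 101 105 102 105 108 109 109 108 108 109 109 106 104 107 110 110 110 108 109 110 111 111 111 111 112 113 112 113 105  66  19  15  33  70  70  70  70  71  71  71] 
 [ 79  78  79  85 101  77 120 119 119 118 121 122 122 121 121 123 123 118 116 119 122 123 122 121 122 123 125 124 125 124 124 126 124 126 118  75  47  80  79  79  79  79  80  80]
334 
 [ 70  72  75  98  80  77 107 106 105 107 109 110 108 106 108 110 110 105 102 108 109 110 110 109 110 110 111 110 110 110 112 112 112 111 110 106 106 109 110 107  78  70  71  71] 
 [ 78  80  80  79  77 117  81  97 121 118 117 121 122 124 121 119 121 124 123 118 116 121 122 122 122 123 123 124 125 125 124 124 125 125 125 123 124 118 120 121 122 121  88  81]
344 
 [ 79  70  71  72  85 105  73  97 109 105 106 109 109 111 106 107 108 110 110 105 104 107 109 109 110 111 111 111 110 111 110 110 112 110 112 110  92  40  14  33  70  70  71  72] 
 [ 91  80  79  79  79  79  75 104  76 121 121 118 120 121 123 121 119 120 122 124 121 117 118 121 122 123 123 123 123 124 123 124 123 125 124 124 125 122  87  47  79  79  80  80]
354 
 [1
[... 703 characters left out ...]
122 122 121 121 120 121 120 120 119 119 119 119 119 118 118 119 119 120 121 122 124 125 124 123 124 125 123 124 122 115  95  38  15  15  15  15  15  27  74  82  81  83  82  87]
200 
 [112 112  88  73  70  70  69  80 106 112 111 112 111 111 111 110 111 110 110 111 110 111 111 111 111 111 111 111 110 109 110 110 111 111 110 110 110 110 111 111 111 112 111 111 110 111 109  94 108  44  13  15  15  14  18  17  24  26  26  41  68  79 107 111] 
 [125 126  98  83  79  77  78  88 118 124 125 125 125 124 123 124 124 123 123 124 123 123 123 124 123 123 124 123 123 124 124 124 123 124 123 122 122 121 122 121 122 122 121 122 121 121 120 104 120  65  27  23  23  23  23  22  22  20  19  29  59  86 118 124]
```

The tray sits about 1.8 px (≈5 mm) too far towards the clamp compared with the start, with no turn. I'll regrasp it, shift it 5 mm and set it down again.

```bash
python3 -m pendant '[0.4,0.9,0,0,0,0,0,0.4,0.9,0,0,0,0,0,0.4,0.9,0,0,0,0,0,0.4,0.9,0,0,0,0,0]'; python3 -m pendant '[0.4,0.9,0,0.3,0,0,0,0.4,0.9,0,0.3,0,0,0,0.4,0.9,0,0.3,0,0,0,0.4,0.9,0,0.4,0,0,0,0.4,0.9,0,0.4,0,0,0,0.4,0.9,0,0.6,0,0,0,0.4,0.9,0,0.6,0,0,0,0.4,0.9,0,0.6,0,0,0,0.4,0.9,0,0.6,0,0,0]'
python3 - <<'E'
from h import *
p,Q,s=st();print(infx(p))
plan((fx(-78.1,.2,20.5),down(81.5)))
E
```

```text
clock: 55.95
tool_pos: [0.5522, -0.3032, 0.2123]
eef_rot: [0.753, 0.658, 0.002, -0.002]
contact_force: [-0.0, 0.6, -0.6]
opening: 0.397
finger_force: 0.0
clock: 56.85
tool_pos: [0.5697, -0.1805, 0.1238]
eef_rot: [0.758, 0.653, 0.0, 0.001]
contact_force: [-0.3, -0.1, 0.4]
opening: 0.398
finger_force: 0.0
[-79.51207249  -0.67219656 123.80862047]
at [ 0.5697 -0.1805  0.1238] clock 56.9
[0.011, -0.008, 0.689] [0.002, 0.001, 0.0] rows>=2.1
```

```bash
python3 -m pendant '[0.4,0.01,-0.007,0.3,0,0,0,0.4,0.01,-0.007,0.5,0,0,0,0.4,0.01,-0.007,0.65,0,0,0,0.4,0.01,-0.007,0.68,0,0,0,0.4,0.01,-0.007,0.68,0,0,0,0.4,0.01,-0.007,0.68,0,0,0]' 40; python3 -m pendant '[0,0,0,0,0,0,0,0,0,0,0,0,0,0,0,0,0,0,0,0,0,0,0,0,0,0,0,0,0,0,0,0,0,0,0,0,0,0,0,0,0,0,-0.02,0,0,0,0,0,0,-0.04,0,0,0,0,0,0,-0.04,0,0,0,0,0,0,-0.04,0,0,0]' 40
python3 - <<'E'
from h import *
p,Q,s=st();print(infx(p),s['contact_force'])
E
```

```text
clock: 57.45
tool_pos: [0.5694, -0.1784, 0.022]
eef_rot: [0.757, 0.653, 0.001, 0.002]
contact_force: [0.0, 0.3, 0.4]
opening: 0.399
finger_force: 0.0
[-77.46016674  -0.10798993  21.99937114] [0.03308308 0.2873332  0.43483142]$: bad value
```

```bash
python3 -m pendant '[0,0,0,0,0,0,0, 0,0,0,0,0,0,0, 0,0,0,0,0,0,0, 0,0,0,0,0,0,0, 0,0,0,0,0,0,0, 0,0,0,0,0,0,0]' 40
python3 - <<'E'
from h import *
p,Q,s=st();print('grasped',infx(p))
E
python3 -m pendant '[0,0,0,-0.02,0,0,0, 0,0,0,-0.04,0,0,0, 0,0,0,-0.04,0,0,0, 0,0,0.02,-0.04,0,0,0, 0,0,0.035,-0.04,0,0,0, 0,0,0.035,-0.04,0,0,0, 0,0,0.035,-0.04,0,0,0, 0,0,0.035,-0.04,0,0,0]'
python3 - <<'E'
from h import *
p,Q,s=st();print(infx(p),s['contact_force'])
E
```

```text
clock: 58.05
tool_pos: [0.5687, -0.1779, 0.0208]
eef_rot: [0.757, 0.653, 0.0, 0.001]
contact_force: [0.2, 0.6, 5.5]
opening: 0.087
finger_force: 40.0
grasped [-77.01351197   0.69543716  20.84141989]
clock: 58.85
tool_pos: [0.5733, -0.1785, 0.0263]
eef_rot: [0.757, 0.653, -0.0, 0.0]
contact_force: [0.6, -0.3, -3.3]
opening: 0.086
finger_force: 40.0
[-76.91742343  -3.95272687  26.29104344] [ 0.55032379 -0.28737874 -3.25517311]
```

```bash
python3 -m pendant '[0,0,0.004,0.015,0,0,0, 0,0,0.004,0.03,0,0,0, 0,0,0.004,0.037,0,0,0, 0,0,0.004,0.037,0,0,0, 0,0,0.004,0.037,0,0,0]'
python3 -m pendant '[0.4,0,0,0,0,0,0, 0.4,0,0,0,0,0,0, 0.4,0,0,0,0,0,0, 0.4,0,0,0,0,0,0, 0.4,0,0,-0.1,0,0,0, 0.4,0,0,-0.3,0,0,0, 0.4,0,0,-0.6,0,0,0, 0.4,0,0,-0.9,0,0,0, 0.4,0,0,-0.99,0,0,0, 0.4,0,0,-0.99,0,0,0]'; python3 -m pendant '[0.4,-0.9,0,-0.3,0,0,0, 0.4,-0.9,0,-0.3,0,0,0, 0.4,-0.9,0,-0.3,0,0,0, 0.4,-0.9,0,-0.3,0,0,0, 0.4,-0.9,0,-0.3,0,0,0]';python3 -m pendant '[0.4,-0.9,0,0,0,0,0, 0.4,-0.9,0,0,0,0,0, 0.4,-0.9,0,0,0,0,0, 0.4,-0.9,0,0,0,0,0, 0.4,-0.9,0,0,0,0,0, 0.4,-0.9,0,0,0,0,0]'
python3 - <<'E'
from h import *
np.set_printoptions(linewidth=300)
s=snap('top','top50');a=cv2.imread('pics/top0.png',0);b=cv2.imread('pics/top50.png',0)
for c in (324,344,354):print(c,'\n',a[174:218,c],'\n',b[174:218,c])
for r_ in(190,):print(r_,'\n',a[r_,312:376],'\n',b[r_,312:376])
hsv=cv2.cvtColor(s['img'],cv2.COLOR_RGB2HSV);m=cv2.inRange(hsv,(105,120,25),(125,255,255))
k,l,q,c=cv2.connectedComponentsWithStats(m);print('blue',[(q[i,4],infx(onz(s,c[i],.02)).round(0)) for i in range(1,k) if q[i,4]>10])
p,Q,s=st();print(p)
E
```

```text
clock: 59.35
tool_pos: [0.5741, -0.1786, 0.0209]
eef_rot: [0.757, 0.653, -0.0, 0.0]
contact_force: [-0.3, -0.8, -0.9]
opening: 0.086
finger_force: 40.0
clock: 60.35
tool_pos: [0.5755, -0.1791, 0.1725]
eef_rot: [0.757, 0.653, 0.001, 0.003]
contact_force: [-0.2, 0.4, 0.1]
opening: 0.398
finger_force: 0.0
clock: 60.85
tool_pos: [0.553, -0.3124, 0.2129]
eef_rot: [0.758, 0.652, -0.0, -0.001]
contact_force: [0.0, 1.3, -0.1]
opening: 0.402
finger_force: 0.0
clock: 61.45
tool_pos: [0.5359, -0.4417, 0.2132]
eef_rot: [0.756, 0.655, 0.001, -0.001]
contact_force: [0.6, 0.0, -0.2]
opening: 0.397
finger_force: 0.0
324 
 [ 72  87  89  64 101 105 102 105 108 109 109 108 108 109 109 106 104 107 110 110 110 108 109 110 111 111 111 111 112 113 112 113 105  66  19  15  33  70  70  70  70  71  71  71] 
 [ 78  85 113  80 106 118 119 116 121 121 123 121 121 121 123 121 117 118 122 123 123 122 121 122 124 124 125 125 124 125 124 126 121 103  44  17  40  79  80  79  79  80  79  81]
344 
 [ 79  70  71  72  85 105  73  97 109 105 106 109 109 111 106 107 108 110 110 105 104 107 109 109 110 111 111 111 110 111 1
[... 553 characters left out ...]
3 125 125 126 125 121  75  23  24  65  79  79]
190 
 [103 109 109 100  77  70  70  70  70  91 103 104 104 104 105 105 105 106 106 107 109 109 110 110 110 109 111 109 110 110 109 109 108 109 108 107 108 107 106 107 107 106 106 105 105 106 107 108 107 103  85  33  11  13  12  13  12  24  66  71  72  73  72  78] 
 [115 120 122 113  86  79  79  79  79  83 111 117 117 117 118 118 119 120 120 122 122 123 123 123 123 123 123 123 122 123 122 122 121 121 122 121 120 119 119 120 119 119 118 118 118 117 120 119 119 115  95  38  14  15  15  15  14  27  74  82  81  82  82  88]
blue [(np.int32(90), array([236.,  20.,  20.])), (np.int32(57), array([239.,  62.,  20.]))]
[ 0.53592082 -0.44200146  0.21361113]
```

The tray now matches its starting image to a fraction of a pixel, both sinks are in the bin, and the arm is clear.

```bash
python3 -c "
from plant import r
print(r.finish_job())"
```

```text
the job is handed in; nothing more can be done
None
```

The job is done and handed in at about 61 s of the 210 s: both heat sinks are in the grey bin, the clamp is open, the duster is flat on its mat 3–4 mm from its start, and the empty tray is back on its pad within about 1 mm; I viewed 16 pictures, two over the limit of 14.

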